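Open the slide feeder and hold its spring follower back for loading

ROBOT

A 7-joint arm with a two-finger parallel gripper is mounted at the origin on the work surface. World frame = base frame: x ahead of the robot, y to its left, z up, the work surface at z = 0. Lengths are in m, angles in rad, forces in N, time in s.
With the tool pointing down it reaches from about 0.4 to 0.85 m from the base axis. Payload 4.5 kg.
Tool frame: the origin (TCP) lies midway between the tips of the shut fingers; the grasp point (between the pads) lies 19 mm behind it (arm.grasp_offset is the distance from the TCP to the grasp point, in m); z points along the fingers, x is the direction in which the jaws open and shut, and the axes are right-handed (so a half turn about z gives the same grasp; the last joint's range is limited). The gripper opens to 85 mm and grips with 20 to 120 N. Pads are 22 mm wide; open, the fingers measure 114 mm over their backs; the gripper's body (76 mm by 85 mm) begins 54 mm behind the grasp point. The pads swing forward as they close: fully open they stand 13 mm farther back than shut.
Start: joints at [1.146, 0.689, -0.195, 1.565, 0.157, 0.902, -0.215], TCP at [0.277, -0.56, 0.192] pointing down, gripper open.
Joint ranges: [-3.01, 3.01], [-0.46, 2.08], [-1.47, 1.51], [0.13, 2.56], [-1, 4.14], [0.04, 2.09], [-2.66, 2.66]. Speed limits (rad/s): [2.57, 2.57, 3.14, 3.14, 3.14, 3.14, 3.14].

INTERFACE

Orientations are given as [roll, pitch, yaw] about the fixed x, y, z axes, in that order (R = Rz(yaw) Ry(pitch) Rx(roll)).
In Python, from workcell import sensors, viewer, job, arm gives the robot as it stands.
- The arm moves only by the tool jog_arm, never from a script. Its argument "deltas" is a list of rows, each an object of numbers: "tx", "ty", "tz": the shift along the world's x, y, z scaled (see below); "ax", "ay", "az": the turn, a rotation vector about the world's x, y, z scaled (see below); "jaw": the gripper's target within -1 to 1 (fully open at 1, half-way at 0, shut at -1). A call has 1 to 20 rows; each row shifts and turns the pose as measured when the row begins; what a row does not reach is not made up. The controller multiplies each number of a shift by 40 mm and each number of a turn by 5 degrees. A row lasts 1/8 s, in which the tool goes at most 62.5 mm and 10.7 degrees, less where a joint would pass 70% of its speed; a pose out of reach is approached as far as the arm can. A call with a number of a shift or a turn outside -1 to 1 is refused whole. A call with a gripper value outside its range is refused whole. The fingers move at their own pace and stop on an object; "newtons" is the grip in N (left out, the last holds). Time passes only in rows, so rows that do not move let the fingers close. It gives the time, the measured TCP pose, the force and the opening at its end, in the units of the state.
- sensors.state(): the state, without advancing time (a new reading comes with each control period).
- viewer.camera(name): name is "side" or "top" or "wrist"; returns the picture (400x640x3 uint8, red, green, blue); there is no depth.
- viewer.camera_info(name): a dict with "K" (3x3 intrinsics, pixels), "k1" (the pictures are not rectified: a ray, as slopes to the right and down, at radius r is drawn at 1 + k1 r^2 times it, then the intrinsics apply), "rvec" (rotation vector, rad) and "tvec" (3), from world to camera coordinates, as OpenCV has them. Camera axes: x right, y down, z forward; pixel columns grow to the right and rows downward; lengths in m; the calibration is good to about 2 mm. A picture is of the moment at which its call begins: read the wrist's pose just before it. camera_info takes no time and is no camera call; for the wrist camera it gives the pose at the moment of the call.
- job.hand_in(): hands the job in, once; it reports no verdict.
The state is a dict: "clock": time; "joints": joint angles; "dq": joint speeds; "joint_efforts": joint torques, N m; "ee_pos": TCP position; "orientation": TCP orientation; "ft_force": force on the tool from outside, world axes, zero at the start; "torque": the same for the moment, N m; "grip_width": opening from 0.0 (shut) to 1.0 (fully open).
Only numpy, scipy, OpenCV 4.12 (cv2) and the standard library are available. Lean on these libraries where they do the work, as an engineer would, in place of code of your own. Each camera call takes 0.05 s, during which the arm holds its last target.

TASK

The slide feeder is due for a new batch. Lever its smoked cover up at the front notch with the blade of the green-handled spatula, not with your fingers, stand the cover open, about upright or farther back, and lay the spatula back on its rest or on the blue mat. Then draw the spring-loaded follower back by its blue grip until its white line is level with the red batch marker and finish holding it there, so that I can drop in the slides; leave the marker, the slides still in the channel and everything else on the bench as they are.

Things in the scene. Friction and masses are not known exactly. Their poses are not given: they have to be found in the camera images.
- feeder: Desktop feeder for microscope slides: light-grey open-topped case 150 (x) x 290 (y) x 80 mm high, walls 5 mm, fixed to the bench. Origin: centre of its underside, on the bench. Its +x points from the front rim to the hinge, +y is the way the follower is pulled, z up. A low outlet chute (16 mm high, 48 mm long) sticks out of its -y end.
- feeder_notch (a point): Middle of the top of the feeder's front rim, at feeder x = -75, y = 0, z = 79 mm, under the cover's lip. Here the front wall has a pry notch 60 mm wide (y -30 to +30 mm) and 15 mm deep (down to z = 64 mm), open above but for the cover.
- feeder_deck (a point): Middle of the channel's floor (feeder x = -10, y = +2, z = 12 mm). The channel, 78 mm wide (x -49 to +29) and y -88 to +92 mm, is sunk into the grey deck inside the case (deck top z = 40 mm). Slides stand on edge in it, against the gate at y = -88. On the deck lie the scale and marker at x 41 to 57 mm; a spring drum 67 mm high stands at y 98 to 128 mm.
- cover (a joint): Hinge of the feeder's flat smoked cover (160 x 290 x 4 mm, 0.18 kg, no handle; moving part 'cover'): 0 = shut, grows as it opens upward, 1.57 = upright, stop at 1.9 rad. The hinge is stiff: the cover stays at any angle it is left at; lifting it takes about 2 N at the lip.
- cover_hinge (a point): Middle of the cover's hinge line, at its underside: x = +75, y = 0, z = 80 mm in the feeder's frame. The hinge line runs along the feeder's y.
- cover_lip (a point): Middle of the cover's front edge, at its underside, 160 mm from the hinge line. Shut, it is 80 mm above the bench and the lip overhangs the front wall by 10 mm, so that a thin blade can be pushed in level under the lip, through the notch below it and lifted.
- follower (a joint): Slide of the spring-loaded follower (moving part 'follower'): 0 = home, pressed on the remaining slides; grows as it is pulled along the feeder's +y, up to 0.135 m. Its spring pulls it home with 3.6 N at 0 and 0.3 N more for each 10 mm. Level with the marker when it equals joint marker.
- follower_grip (a point): Grasp point of the follower's blue grip, an upright block 30 (feeder x) x 14 (feeder y) mm standing from z = 42 to 76 mm above the bench; this point is on its centre line at z = 64 mm, 12 mm below its top, at feeder x = -10, y = -61 mm plus the joint value. A flat black pointer with a white line leads from its foot to the scale on the +x side, z = 41 to 45 mm.
- follower_line (a point): Outer end of the white line on the follower's pointer (feeder x = +33 mm, z = 44 mm, same feeder y as the grip's centre). It has to come level (in feeder y) with point marker_line.
- marker (a joint): Position of the red batch marker (moving part 'marker', 5 mm wide, 4 mm high) along the feeder's +y on the scale, 0.065 to 0.115 m; stays where it is set and is not to be moved. The follower's joint value must come to this value.
- marker_line (a point): Top centre of the red batch marker, on the deck beside the channel at feeder x = +46 mm, z = 45 mm.
- slides: The 15 glass slides left in the channel, one packet 76 (x) x 19 (y) x 26 mm high, 0.1 kg, standing loose between the feed gate and the follower. Origin: centre of its underside. Axes as the feeder's.
- spatula: Spatula, 0.06 kg, lying level. Origin: centre line of the underside of its handle, 115 mm behind the blade's tip; its +x points to the blade's tip, z up. Green handle x = -85 to +35 mm, 16 mm wide, 18 mm high; steel blade x = 35 to 115 mm, 20 mm wide, 2 mm thick, mid-plane 9 mm above the origin. It balances close to the origin.
- spatula_tip (a point): Middle of the end of the spatula's blade, 115 mm ahead of the origin and 9 mm above it.
- rest: Steel instrument rest, fixed: two notched cheeks 4 mm thick across x = -28 and +28 mm, 130 mm wide (y), on a base plate 4 mm high. Two open notches 22 mm wide at y = -36 and +36 mm, notch floors 24 mm and cheek tops 36 mm up. Instruments lie in them along its x, tips to +x, origin near its x = 0. Origin: centre of its underside.
- mat: Blue desk mat, 280 (x) x 240 (y) x 1 mm, flat on the bench under the rest. Origin: its centre, on the bench.
- needle: Dissecting needle in the rest's other notch: black handle 110 x 13 x 13 mm with a 60 mm steel point. Origin: centre line of the handle's underside. Leave it.
- dish: Bystander: open glass petri dish, 94 mm across, 18 mm high. Origin: centre of its underside.
- reagent: Bystander: amber bottle with a black cap, 48 mm across, 95 mm high. Origin: centre of its underside.
- jar: Bystander: white lidded jar, 90 mm across, 100 mm high. Origin: centre of its underside.
- slidebox: Bystander: blue slide storage box, 85 x 175 x 35 mm. Origin: centre of its underside.
- pen: Bystander: wine-red pen, 125 mm long, 8 mm thick, lying. Origin: at its middle, on the bench.
- coverslips: Bystander: white box of coverslips, 55 x 55 x 22 mm. Origin: centre of its underside.
Not all that is in view belongs to the job. Of the things shaped like the spatula, the green one is meant.

How it is judged:
By the outcome, as a careful person would: the job done as asked, in the order asked, and still so for the second after the job is handed in, while the arm keeps its last pose, push and grip.
It also fails if it takes over 58 s, if anything falls off the work surface, if the arm or the gripper's body presses on something with over 40 N, if the wrist force passes 120 N, or if a joint passes its speed limit or range.

## Working session

There is one attempt and no reset: what is moved stays moved. The work goes in short steps, Python scripts to look and compute and a tool call to move; the robot and the scene stay as the last step left them, time stands still between calls to the robot, and variables do not carry over. Pictures are saved under pics/ and viewed, and the job is handed in when it is done.

Besides the shell and the picture viewer there is one more tool, called after ">>>" by a JSON object that holds its "op" and its "data", one argument or row to a line. jog_arm: Moves the arm, as the interface text tells. Its arguments: {"type":"object","properties":{"deltas":{"type":"array"},"newtons":{"type":"number"}},"required":["deltas"]}

```bash
ls; mkdir -p pics
python3 - <<'E'
from workcell import sensors, viewer, job, arm
import cv2
print(sensors.state()); print(arm.grasp_offset)
for n in ["side","top","wrist"]:
    i=viewer.camera_info(n); print(n,i)
    cv2.imwrite(f"pics/{n}0.png",viewer.camera(n)[:,:,::-1])
E
```

```text
pics
{'clock': 0.0, 'joints': array([ 1.14581879,  0.690026  , -0.19448782,  1.56635534,  0.15732276,
        0.90249852, -0.21508482]), 'dq': array([-3.52864797e-04,  2.58865258e-04,  4.62868421e-04, -6.77490877e-04,
       -3.09644993e-04,  9.59269065e-04, -4.73492381e-05]), 'joint_efforts': array([-1.15942798e-04, -5.39612997e+01, -1.26658984e+00, -1.58538294e+01,
        9.10782750e-03,  9.50809568e-03, -2.32733180e-05]), 'ee_pos': array([ 0.27638825, -0.55974949,  0.19085423]), 'orientation': array([ 3.14142489e+00,  1.88715539e-03, -1.11192404e+00]), 'ft_force': array([ 0.06858626,  0.07258668, -0.63359579]), 'torque': array([ 0.00300678, -0.03580437,  0.02527327]), 'grip_width': 1.0023703753596525}
0.0187
side {'K': array([[379.53157454,   0.        , 322.70707484],
       [  0.        , 379.53157454, 194.43808528],
       [  0.        ,   0.        ,   1.        ]]), 'k1': 0.02679748661047165, 'rvec': array([ 2.05791211, -0.48970373,  0.25122786]), 'tvec': array([-0.44396055,  0.17053687,  1.10056864])}
top {'K': array([[451.68229167,   0.        , 317.93315357],
       [  0.        , 451.68229167, 200.11153318],
       [  0.        ,   0.        ,   1.        ]]), 'k1': -0.11866184069157079, 'rvec': array([ 2.18099225, -2.13630748,  0.14405109]), 'tvec': array([-0.0698496 ,  0.45288557,  1.46630026])}
wrist {'K': array([[345.6860238 ,   0.        , 319.00792447],
       [  0.        , 345.6860238 , 198.56916869],
       [  0.        ,   0.        ,   1.        ]]), 'k1': -0.022662578880990707, 'rvec': array([-2.42270985,  1.50488125,  0.25187761]), 'tvec': array([-0.62489836, -0.04233629,  0.38112144])}
```

View pics/side0.png

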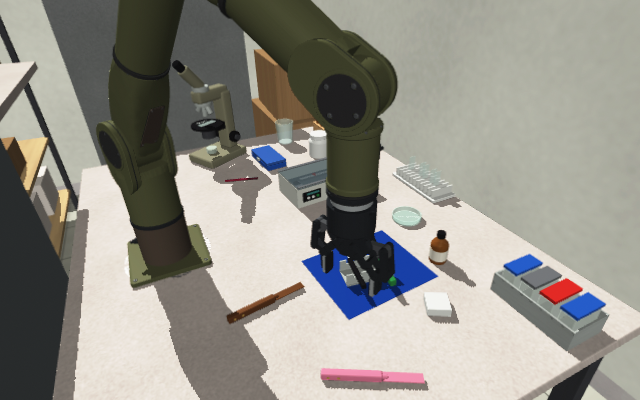

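View pics/top0.png

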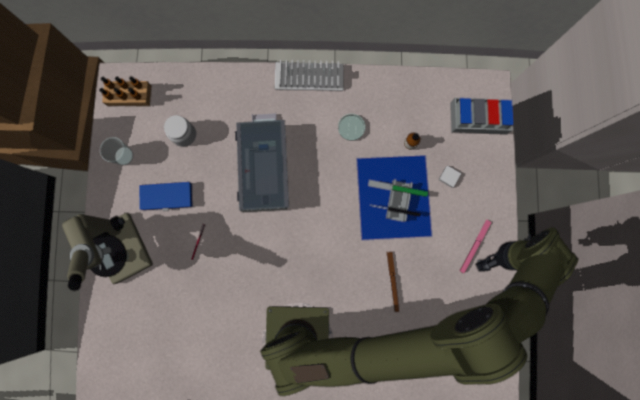

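View pics/wrist0.png

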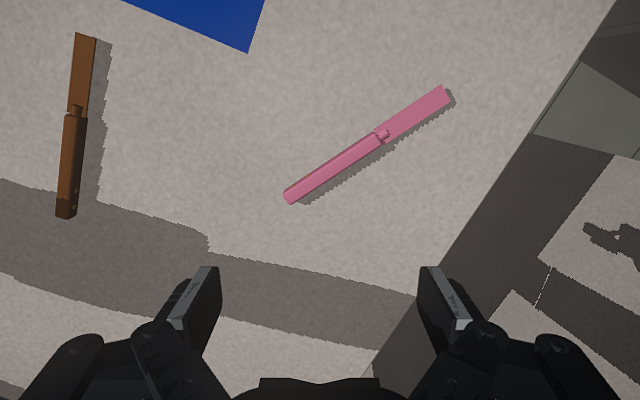

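```bash
cat > h.py <<'E'
import numpy as np, cv2
from workcell import sensors, viewer, job, arm
from scipy.spatial.transform import Rotation as R
def ray(info,uv):
    K=info['K'];k=info['k1']
    d=np.array([(uv[0]-K[0,2])/K[0,0],(uv[1]-K[1,2])/K[1,1]])
    p=cv2.undistortPoints(np.array([[uv]],float),K,np.array([k,0,0,0,0.]))[0,0]
    Rm=cv2.Rodrigues(info['rvec'])[0]
    return -Rm.T@info['tvec'], Rm.T@np.array([p[0],p[1],1])
def onz(info,uv,z):
    c,d=ray(info,uv); return c+d*(z-c[2])/d[2]
def proj(info,P):
    return cv2.projectPoints(np.array(P,float).reshape(-1,3),info['rvec'],info['tvec'],info['K'],np.array([info['k1'],0,0,0,0.]))[0][:,0]
def crop(img,x0,x1,y0,y1,f,name):
    cv2.imwrite(name,cv2.resize(img[y0:y1,x0:x1,::-1],None,fx=f,fy=f,interpolation=cv2.INTER_CUBIC))
E
python3 - <<'E'
from h import *
im=cv2.imread("pics/top0.png")[:,:,::-1]
crop(im,220,320,100,225,4.8,"pics/f.png")
crop(im,350,470,145,245,6,"pics/m.png")
E
```

```text
(no output)
```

View pics/f.png

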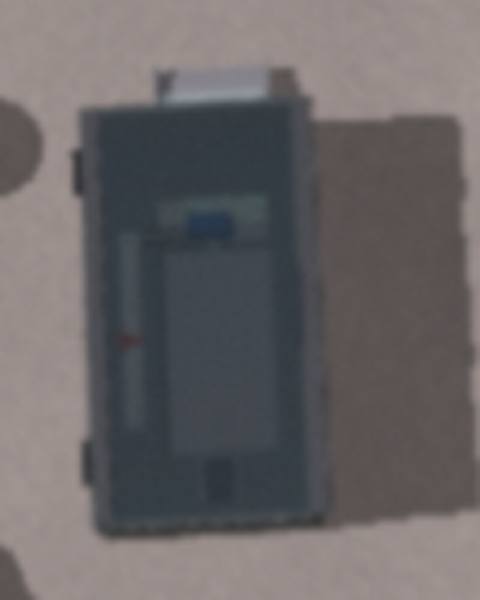

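View pics/m.png

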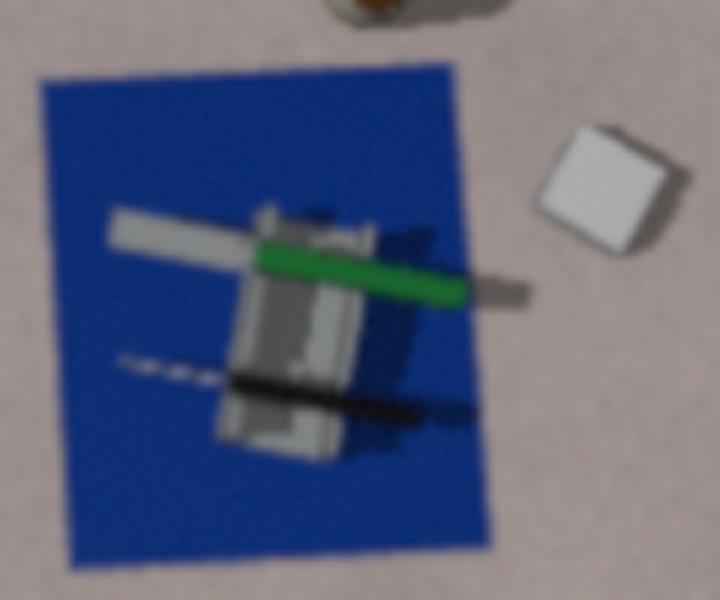

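Run:
```python
from h import *
i=viewer.camera_info("top")
f=lambda u,v:(220+(u+.5)/4.8-.5,100+(v+.5)/4.8-.5)
m=lambda u,v:(350+(u+.5)/6-.5,145+(v+.5)/6-.5)
np.set_printoptions(precision=4,suppress=True)
for n,c in dict(TLh=(81,112),TR=(308,98),BL=(98,525),BR=(326,517)).items(): print(n,onz(i,f(*c),.084))
L=dict(TLh=(75,-145),TR=(-85,-145),BL=(75,145),BR=(-85,145))
A=np.array([onz(i,f(*c),.084)[:2] for c in [(81,112),(308,98),(98,525),(326,517)]])
B=np.array(list(L.values()))/1000.
# rigid fit
ca,cb=A.mean(0),B.mean(0); H=(B-cb).T@(A-ca); U,S,V=np.linalg.svd(H); Rm=V.T@U.T
t=ca-Rm@cb; print("yaw",np.arctan2(Rm[1,0],Rm[0,0]),"t",t,"res",A-(B@Rm.T+t))
mk=onz(i,f(130,341),.045)[:2]; print("marker local",Rm.T@(mk-t))
g=onz(i,f(208,225),.076)[:2]; print("grip local",Rm.T@(g-t))
tip=onz(i,m(110,227),.034);he=onz(i,m(468,293),.042);hf=onz(i,m(258,256),.042)
print(tip,he,hf,np.linalg.norm(tip-he),np.linalg.norm(hf-he))
for c in [(225,440),(335,458),(372,225),(265,208)]: print(onz(i,m(*c),.036))
for c in [(40,80),(452,65),(490,545),(72,567)]: print('mat',onz(i,m(*c),.001))
print(onz(i,(412,140),.09),onz(i,(350,127),.018))
print(onz(i,(391,255),.018),onz(i,(396,308),.018))
```

```text
TLh [0.6966 0.212  0.084 ]
TR [0.7092 0.057  0.084 ]
BL [0.4135 0.1875 0.084 ]
BR [0.4221 0.0361 0.084 ]
yaw 1.6478850215946261 t [0.56   0.1281] res [[-0.0021 -0.0021]
 [-0.0019  0.0024]
 [ 0.0039 -0.0042]
 [ 0.0001  0.0039]]
marker local [0.0502 0.0106]
grip local [-0.01   -0.0603]
[ 0.5164 -0.2254  0.034 ] [ 0.4827 -0.4237  0.042 ] [ 0.5007 -0.3065  0.042 ] 0.20130129415344294 0.1185455753108597
[ 0.3991 -0.2892  0.036 ]
[ 0.3903 -0.3501  0.036 ]
[ 0.5206 -0.3715  0.036 ]
[ 0.5287 -0.3115  0.036 ]
mat [ 0.6062 -0.1888  0.001 ]
mat [ 0.6211 -0.4265  0.001 ]
mat [ 0.3458 -0.4453  0.001 ]
mat [ 0.3295 -0.2093  0.001 ]
[ 0.6504 -0.3627  0.09  ] [ 0.71   -0.1651  0.018 ]
[ 0.278  -0.3056  0.018 ] [ 0.105  -0.3233  0.018 ]
```

>>> {"op": "jog_arm", "data": {
  "deltas": [
    {"tx": 0.5,"ty": 0.5,"az": 1,"jaw": 1},
    {"tx": 0.5,"ty": 0.5,"az": 1},
    {"tx": 0.5,"ty": 0.5,"az": 1},
    {"tx": 0.5,"ty": 0.5,"az": 1},
    {"tx": 0.5,"ty": 0.5,"az": 1},
    {"tx": 0.5,"ty": 0.5,"az": 1},
    {"tx": 0.5,"ty": 0.5,"az": 1},
    {"tx": 0.5,"ty": 0.5,"az": 1},
    {"tx": 0.5,"ty": 0.5,"az": 1},
    {"tx": 0.5,"ty": 0.5,"az": 1},
    {"tx": 0.5,"ty": 0.5,"az": 0.8,"jaw": 0.2},
    {"jaw": 0.2},
    {"jaw": 0.2}
  ]
}}

```text
invalid input
```

Run:
```python
from h import *
np.set_printoptions(precision=4,suppress=True)
print(sensors.state())
print(viewer.camera_info("wrist"))
cv2.imwrite("pics/w1.png",viewer.camera("wrist")[:,:,::-1])
```

```text
{'clock': 0.15, 'joints': array([ 1.1458,  0.6898, -0.1945,  1.5661,  0.1573,  0.9025, -0.2151]), 'dq': array([ 0.0001, -0.002 ,  0.001 , -0.0053, -0.0003, -0.0005,  0.0011]), 'joint_efforts': array([ -0.0017, -53.994 ,  -1.2683, -15.872 ,   0.0093,   0.0065,
        -0.    ]), 'ee_pos': array([ 0.2765, -0.5599,  0.1911]), 'orientation': array([ 3.1415,  0.0014, -1.112 ]), 'ft_force': array([ 0.4813,  0.0448, -1.0179]), 'torque': array([-0.0115,  0.0067,  0.0254]), 'grip_width': 1.001953501125186}
{'K': array([[345.686 ,   0.    , 319.0079],
       [  0.    , 345.686 , 198.5692],
       [  0.    ,   0.    ,   1.    ]]), 'k1': -0.022662578880990707, 'rvec': array([-2.4226,  1.5049,  0.2515]), 'tvec': array([-0.6251, -0.0423,  0.3811])}
```

View pics/w1.png

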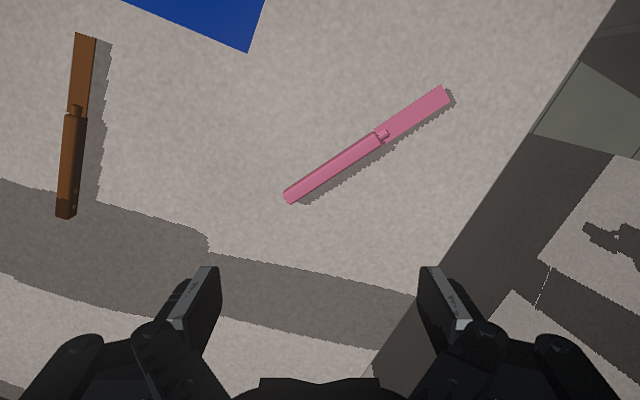

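>>> {"op": "jog_arm", "data": {
  "deltas": [
    {"tx": 0.5,"ty": 0.5,"tz": 0,"ax": 0,"ay": 0,"az": 1,"jaw": 1}
  ],
  "newtons": 80
}}

```text
clock: 0.32
ee_pos: [0.2944, -0.5414, 0.1908]
orientation: [3.139, 0.001, -1.026]
ft_force: [0.2, 0.7, 0.2]
grip_width: 0.999
```

>>> {"op": "jog_arm", "data": {
  "deltas": [
    {"tx": 0.55,"ty": 0.55,"tz": 0,"ax": 0,"ay": 0,"az": 1,"jaw": 1},
    {"tx": 0.55,"ty": 0.55,"tz": 0,"ax": 0,"ay": 0,"az": 1,"jaw": 1},
    {"tx": 0.55,"ty": 0.55,"tz": 0,"ax": 0,"ay": 0,"az": 1,"jaw": 1},
    {"tx": 0.55,"ty": 0.55,"tz": 0,"ax": 0,"ay": 0,"az": 1,"jaw": 1},
    {"tx": 0.55,"ty": 0.55,"tz": 0,"ax": 0,"ay": 0,"az": 1,"jaw": 1},
    {"tx": 0.55,"ty": 0.55,"tz": 0,"ax": 0,"ay": 0,"az": 1,"jaw": 0.2},
    {"tx": 0.55,"ty": 0.55,"tz": 0,"ax": 0,"ay": 0,"az": 1,"jaw": 0.2},
    {"tx": 0.55,"ty": 0.55,"tz": 0,"ax": 0,"ay": 0,"az": 1,"jaw": 0.2},
    {"tx": 0.55,"ty": 0.55,"tz": 0,"ax": 0,"ay": 0,"az": 1,"jaw": 0.2},
    {"tx": 0,"ty": 0,"tz": 0,"ax": 0,"ay": 0,"az": 0.8,"jaw": 0.2}
  ]
}}

```text
clock: 1.58
ee_pos: [0.5149, -0.3099, 0.1925]
orientation: [-3.132, -0.003, -0.084]
ft_force: [-0.2, -0.8, -0.2]
grip_width: 0.6
```

Run:
```python
from h import *
np.set_printoptions(precision=4,suppress=True)
i=viewer.camera_info("wrist")
s=sensors.state();print(s['ee_pos'],s['orientation'],s['grip_width'],s['clock'])
np.savez("w1.npz",**i)
cv2.imwrite("pics/w2.png",viewer.camera("wrist")[:,:,::-1])
```

```text
[ 0.5149 -0.3099  0.1925] [-3.1317 -0.0027 -0.0839] 0.5995048953665237 1.575
```

View pics/w2.png

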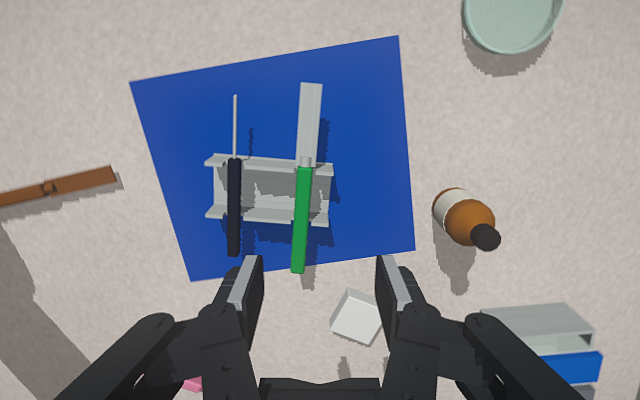

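The rest holds the green-handled spatula (handle 304,168 → 299,272; blade tip 311,84). The brown one (50,190) and the pink one (190,385) lie loose on the bench. Only the green one fits. I'll confirm it in a crop.

Run:
```python
from h import *
np.set_printoptions(precision=4,suppress=True)
im=cv2.imread("pics/w2.png")[:,:,::-1]
crop(im,190,350,70,290,2.7,"pics/w2c.png")
i=dict(np.load("w1.npz"))
tip=onz(i,(311.5,83.5),.034);hf=onz(i,(304.5,167),.042);he=onz(i,(298.5,270),.042)
print(tip,hf,he,np.linalg.norm(tip-hf),np.linalg.norm(hf-he))
d=(tip-he)[:2];print(np.degrees(np.arctan2(d[1],d[0])));d/=np.linalg.norm(d)
print("origin",tip[:2]-.115*d,he[:2]+.085*d)
```

```text
[ 0.5155 -0.228   0.034 ] [ 0.5017 -0.3056  0.042 ] [ 0.484  -0.4196  0.042 ] 0.07921060193407121 0.11530502426308084
80.6502728116825
origin [ 0.4969 -0.3415] [ 0.4978 -0.3357]
```

View pics/w2c.png

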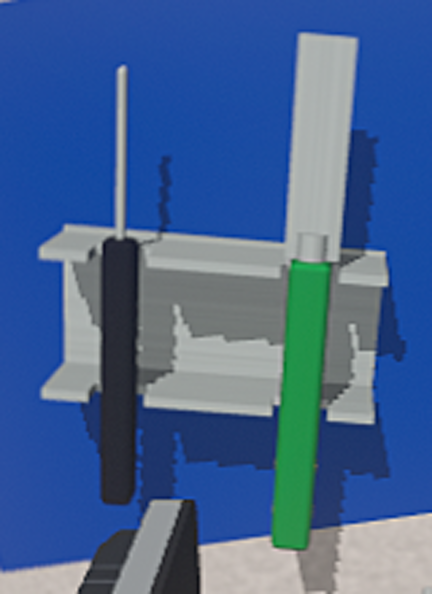

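>>> {"op": "jog_arm", "data": {
  "deltas": [
    {"tx": -0.42,"ty": -0.63,"tz": 0,"ax": 0,"ay": 0,"az": -0.9,"jaw": 0.2},
    {"tx": 0,"ty": 0,"tz": -0.9,"ax": 0,"ay": 0,"az": 0,"jaw": 0.2},
    {"tx": 0,"ty": 0,"tz": -0.9,"ax": 0,"ay": 0,"az": 0,"jaw": 0.2},
    {"tx": 0,"ty": 0,"tz": -0.7,"ax": 0,"ay": 0,"az": 0,"jaw": 0.2},
    {"tx": 0,"ty": 0,"tz": 0,"ax": 0,"ay": 0,"az": 0,"jaw": 0.2}
  ]
}}

```text
clock: 2.25
ee_pos: [0.4915, -0.343, 0.0909]
orientation: [-3.139, -0.001, -0.179]
ft_force: [1.0, 0.1, 0.4]
grip_width: 0.598
```

Run:
```python
from h import *
cv2.imwrite("pics/w3.png",viewer.camera("wrist")[:,:,::-1])
```

```text
(no output)
```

View pics/w3.png

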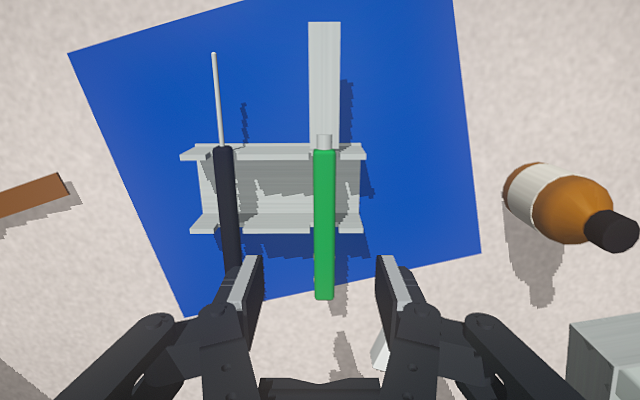

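>>> {"op": "jog_arm", "data": {
  "deltas": [
    {"tx": 0.16,"ty": 0.2,"tz": -0.5,"ax": 0,"ay": 0,"az": 0.15,"jaw": 0.2},
    {"tx": 0,"ty": 0,"tz": -0.6,"ax": 0,"ay": 0,"az": 0,"jaw": 0.2},
    {"tx": 0,"ty": 0,"tz": -0.4,"ax": 0,"ay": 0,"az": 0,"jaw": 0.2},
    {"tx": 0,"ty": 0,"tz": -0.2,"ax": 0,"ay": 0,"az": 0,"jaw": 0.2},
    {"tx": 0,"ty": 0,"tz": 0,"ax": 0,"ay": 0,"az": 0,"jaw": 0.2}
  ]
}}

```text
clock: 2.92
ee_pos: [0.5027, -0.3363, 0.0247]
orientation: [3.141, -0.011, -0.167]
ft_force: [-0.1, 0.1, 0.5]
grip_width: 0.601
```

>>> {"op": "jog_arm", "data": {
  "deltas": [
    {"tx": -0.12,"ty": 0.02,"tz": -0.22,"ax": 0,"ay": 0.12,"az": 0,"jaw": 0.2},
    {"tx": 0,"ty": 0,"tz": 0,"ax": 0,"ay": 0,"az": 0,"jaw": 0.2}
  ]
}}

```text
clock: 3.18
ee_pos: [0.4983, -0.3357, 0.0162]
orientation: [3.139, -0.002, -0.167]
ft_force: [0.3, -0.4, -0.0]
grip_width: 0.599
```

Run:
```python
from h import *
cv2.imwrite("pics/w4.png",viewer.camera("wrist")[:,:,::-1])
```

```text
(no output)
```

View pics/w4.png

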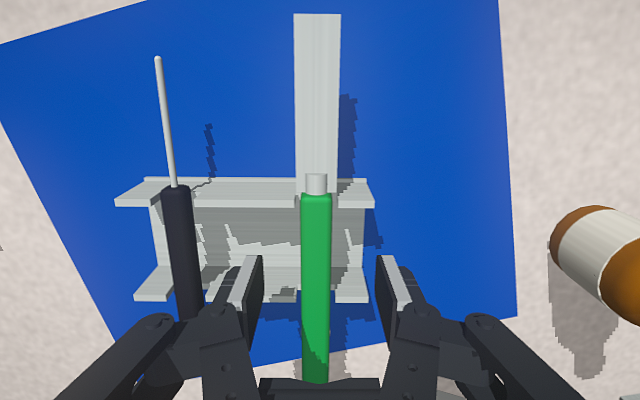

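>>> {"op": "jog_arm", "data": {
  "deltas": [
    {"tx": 0,"ty": 0,"tz": 0,"ax": 0,"ay": 0,"az": 0,"jaw": -1},
    {"tx": 0,"ty": 0,"tz": 0,"ax": 0,"ay": 0,"az": 0,"jaw": -1},
    {"tx": 0,"ty": 0,"tz": 0,"ax": 0,"ay": 0,"az": 0,"jaw": -1},
    {"tx": 0,"ty": 0,"tz": 0,"ax": 0,"ay": 0,"az": 0,"jaw": -1},
    {"tx": 0,"ty": 0,"tz": 0.2,"ax": 0,"ay": 0,"az": 0,"jaw": -1},
    {"tx": 0,"ty": 0,"tz": 0.4,"ax": 0,"ay": 0,"az": 0,"jaw": -1},
    {"tx": 0,"ty": 0,"tz": 0.6,"ax": 0,"ay": 0,"az": 0,"jaw": -1},
    {"tx": 0,"ty": 0,"tz": 0.6,"ax": 0,"ay": 0,"az": 0,"jaw": -1},
    {"tx": 0,"ty": 0,"tz": 0,"ax": 0,"ay": 0,"az": 0,"jaw": -1}
  ],
  "newtons": 100
}}

```text
clock: 4.35
ee_pos: [0.5005, -0.3368, 0.0956]
orientation: [3.137, -0.008, -0.167]
ft_force: [-0.1, -0.1, -0.0]
grip_width: -0.002
```

Run:
```python
from h import *
cv2.imwrite("pics/w5.png",viewer.camera("wrist")[:,:,::-1])
crop(viewer.camera("side"),280,460,140,320,3,"pics/s5.png")
```

```text
(no output)
```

View pics/w5.png

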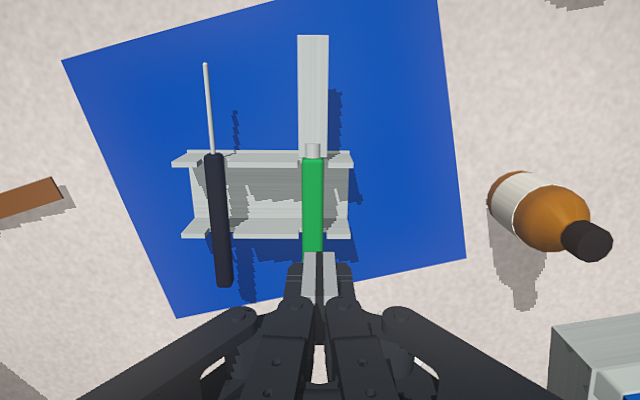

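View pics/s5.png

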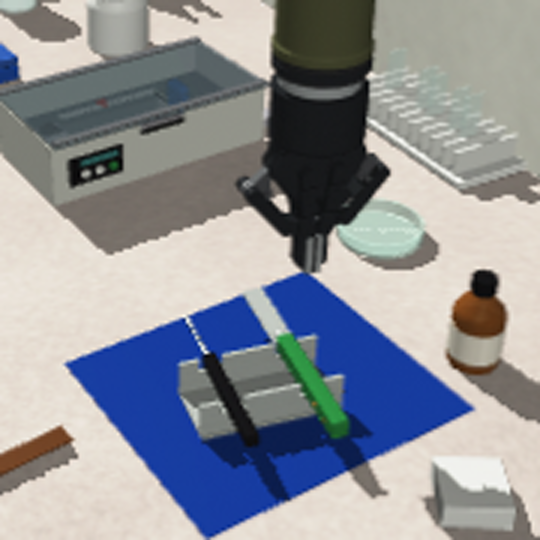

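Run:
```python
from h import *
np.set_printoptions(precision=4,suppress=True)
i=viewer.camera_info("wrist"); s=sensors.state(); p=s['ee_pos']
print(p,s['grip_width'],proj(i,[p,p+[0,0,.0187],p-[0,0,.03]]))
tip=onz(i,(312.5,36),.034);hf=onz(i,(312.5,157),.042)
print(tip,hf,np.linalg.norm(tip-hf))
d=(tip-hf)[:2];d/=np.linalg.norm(d);print("origin",tip[:2]-.115*d,np.degrees(np.arctan2(d[1],d[0])))
# side check of heights
i=viewer.camera_info("side")
q=[.4973,-.339,.0]
o=np.array(q);dd=np.array([.165,.986,0])
print("side pred tip,handle end, tcp",proj(i,[o+dd*.115+[0,0,.034],o-dd*.085+[0,0,.042],p]))
```

```text
[ 0.4988 -0.3362  0.0934] -0.0006855846321699774 [[318.251  231.7954]
 [318.3154 246.6324]
 [318.1686 212.7933]]
[ 0.5136 -0.2275  0.034 ] [ 0.5005 -0.3033  0.042 ] 0.07732776059778684
origin [ 0.494  -0.3408] 80.17232271869325
side pred tip,handle end, tcp [[363.5389 235.535 ]
 [394.3943 279.8654]
 [381.0561 241.8046]]
```

Run:
```python
from h import *
i=viewer.camera_info("side"); s=sensors.state(); p=s['ee_pos'];print(p,s['grip_width'])
im=viewer.camera("side").copy()
for z in [0,.0187,.03,.05]:
    u=proj(i,[p+[0,0,z]])[0];print(z,u)
    cv2.circle(im,tuple(np.round(u).astype(int)),0,(255,0,0),-1)
crop(im,340,430,170,270,6,"pics/s6.png")
```

```text
[ 0.49884135 -0.33616161  0.09342894] -0.0006855846321699774
0 [381.05613838 241.80460083]
0.0187 [381.47591935 235.94309879]
0.03 [381.73395694 232.34551653]
0.05 [382.19898349 225.87252555]
```

View pics/s6.png

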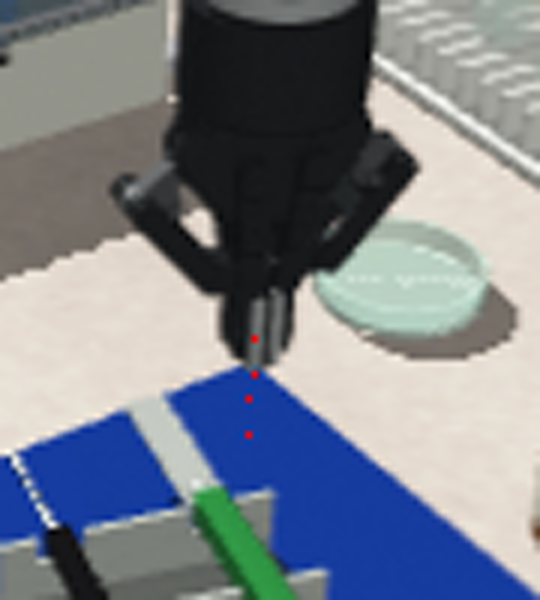

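Run:
```python
from h import *
np.set_printoptions(precision=4,suppress=True)
a=viewer.camera_info("side");b=viewer.camera_info("wrist")
c1,d1=ray(a,(381.5,231));c2,d2=ray(b,(318.5,252))
s=np.linalg.lstsq(np.c_[d1,-d2],c2-c1,rcond=None)[0]
print(c1+s[0]*d1,c2+s[1]*d2,"cam",c2)
p=sensors.state()['ee_pos']
cc=viewer.camera_info("top");print(proj(cc,[p,p+[0,0,.03]]))
crop(viewer.camera("top"),340,460,140,240,6,"pics/t6.png")
```

```text
[ 0.5003 -0.3328  0.1249] [ 0.4991 -0.3321  0.1247] cam [ 0.5121 -0.254   0.2749]
[[404.4169 185.7359]
 [406.2963 184.2249]]
```

View pics/t6.png

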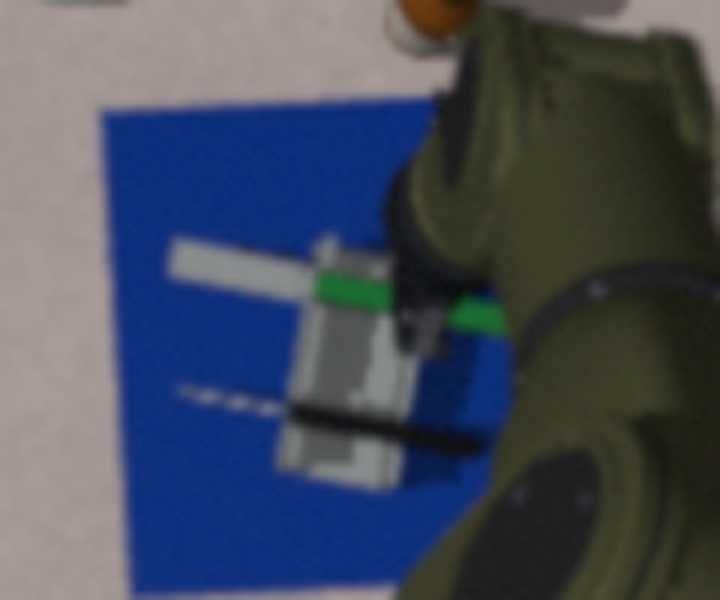

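The gripper closed on nothing: grip width reads 0 and the spatula hasn't moved. Triangulating the fingertips from the side and wrist cameras gives z = 0.125, but the reported TCP is z = 0.093. The real tip is therefore about 31 mm above the reported pose. I'll apply that offset and check it again during the descent.

>>> {"op": "jog_arm", "data": {
  "deltas": [
    {"tx": 0,"ty": 0,"tz": -0.4,"ax": 0,"ay": 0.08,"az": 0,"jaw": 0.2},
    {"tx": 0,"ty": 0,"tz": -0.4,"ax": 0,"ay": 0,"az": 0,"jaw": 0.2},
    {"tx": 0,"ty": 0,"tz": -0.4,"ax": 0,"ay": 0,"az": 0,"jaw": 0.2},
    {"tx": 0,"ty": -0.05,"tz": -0.5,"ax": 0,"ay": 0,"az": 0,"jaw": 0.2},
    {"tx": 0,"ty": 0,"tz": 0,"ax": 0,"ay": 0,"az": 0,"jaw": 0.2}
  ]
}}

```text
clock: 5.18
ee_pos: [0.4954, -0.3364, 0.0157]
orientation: [3.14, 0.013, -0.166]
ft_force: [-1.0, 1.5, 0.4]
grip_width: 0.6
```

>>> {"op": "jog_arm", "data": {
  "deltas": [
    {"tx": 0.06,"ty": 0,"tz": -0.3,"ax": 0,"ay": -0.15,"az": 0,"jaw": 0.2},
    {"tx": 0,"ty": 0,"tz": -0.3,"ax": 0,"ay": 0,"az": 0,"jaw": 0.2},
    {"tx": 0,"ty": 0,"tz": 0,"ax": 0,"ay": 0,"az": 0,"jaw": 0.2}
  ]
}}

```text
clock: 5.55
ee_pos: [0.4986, -0.3367, -0.009]
orientation: [-3.141, -0.002, -0.166]
ft_force: [-0.1, -0.4, 0.3]
grip_width: 0.597
```

Run:
```python
from h import *
cv2.imwrite("pics/w6.png",viewer.camera("wrist")[:,:,::-1])
crop(viewer.camera("side"),320,440,190,300,5,"pics/s7.png")
```

```text
(no output)
```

View pics/w6.png

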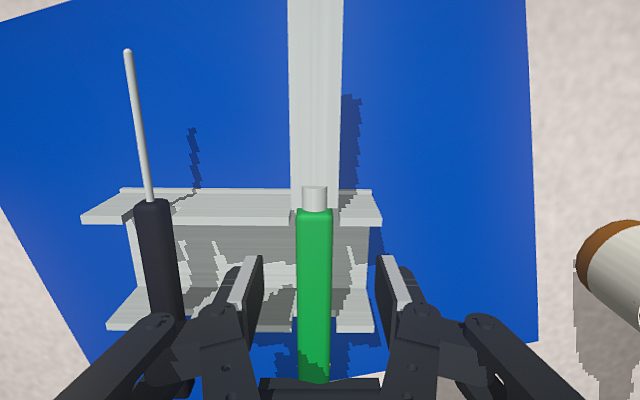

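View pics/s7.png

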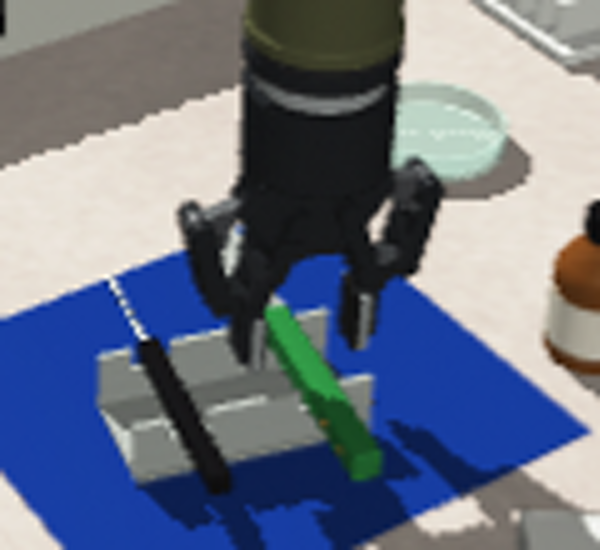

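>>> {"op": "jog_arm", "data": {
  "deltas": [
    {"tx": 0,"ty": 0,"tz": -0.17,"ax": 0,"ay": 0,"az": 0,"jaw": 0.2},
    {"tx": 0,"ty": 0,"tz": 0,"ax": 0,"ay": 0,"az": 0,"jaw": -1},
    {"tx": 0,"ty": 0,"tz": 0,"ax": 0,"ay": 0,"az": 0,"jaw": -1},
    {"tx": 0,"ty": 0,"tz": 0,"ax": 0,"ay": 0,"az": 0,"jaw": -1},
    {"tx": 0,"ty": 0,"tz": 0,"ax": 0,"ay": 0,"az": 0,"jaw": -1},
    {"tx": 0,"ty": 0,"tz": 0,"ax": 0,"ay": 0,"az": 0,"jaw": -1}
  ],
  "newtons": 100
}}

```text
clock: 6.4
ee_pos: [0.4992, -0.3373, -0.0139]
orientation: [3.141, -0.003, -0.167]
ft_force: [-0.1, 0.9, 0.7]
grip_width: 0.16
```

>>> {"op": "jog_arm", "data": {
  "deltas": [
    {"tx": 0,"ty": 0,"tz": 0.4,"ax": 0,"ay": 0,"az": 0,"jaw": -1},
    {"tx": 0,"ty": 0,"tz": 0.7,"ax": 0,"ay": 0,"az": 0,"jaw": -1},
    {"tx": 0,"ty": 0,"tz": 0.5,"ax": 0,"ay": 0,"az": 0,"jaw": -1},
    {"tx": 0.25,"ty": 0.5,"tz": 0,"ax": 0,"ay": 0,"az": 0.4,"jaw": -1},
    {"tx": 0.25,"ty": 0.7,"tz": 0,"ax": 0,"ay": 0,"az": 0.4,"jaw": -1},
    {"tx": 0.25,"ty": 0.7,"tz": 0,"ax": 0,"ay": 0,"az": 0.4,"jaw": -1},
    {"tx": 0.25,"ty": 0.7,"tz": 0,"ax": 0,"ay": 0,"az": 0.4,"jaw": -1},
    {"tx": 0.25,"ty": 0.7,"tz": 0,"ax": 0,"ay": 0,"az": 0.4,"jaw": -1},
    {"tx": 0.25,"ty": 0.7,"tz": 0,"ax": 0,"ay": 0,"az": 0.4,"jaw": -1},
    {"tx": 0.25,"ty": 0.7,"tz": 0,"ax": 0,"ay": 0,"az": 0.4,"jaw": -1},
    {"tx": 0,"ty": 0,"tz": 0,"ax": 0,"ay": 0,"az": 0,"jaw": -1}
  ]
}}

```text
clock: 7.78
ee_pos: [0.5749, -0.1269, 0.0525]
orientation: [-3.133, -0.008, 0.107]
ft_force: [0.3, -0.0, -0.3]
grip_width: 0.16
```

Run:
```python
from h import *
i=viewer.camera_info("wrist");np.savez("w7.npz",**i);print(sensors.state()['ee_pos'])
cv2.imwrite("pics/w7.png",viewer.camera("wrist")[:,:,::-1])
im=viewer.camera("side");cv2.imwrite("pics/s8f.png",im[:,:,::-1])
crop(im,260,440,110,260,4,"pics/s8.png")
```

```text
[ 0.57494781 -0.12686522  0.05249407]
```

View pics/w7.png

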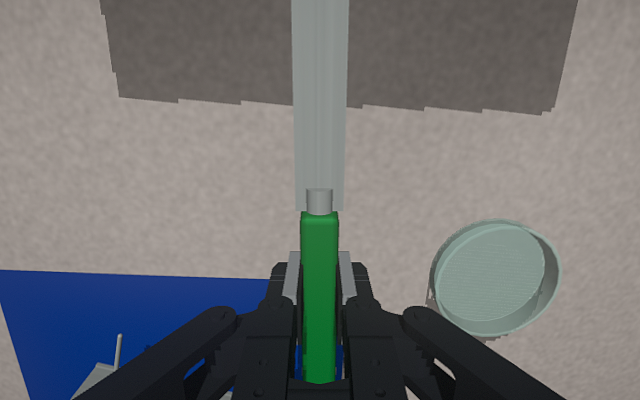

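View pics/s8.png

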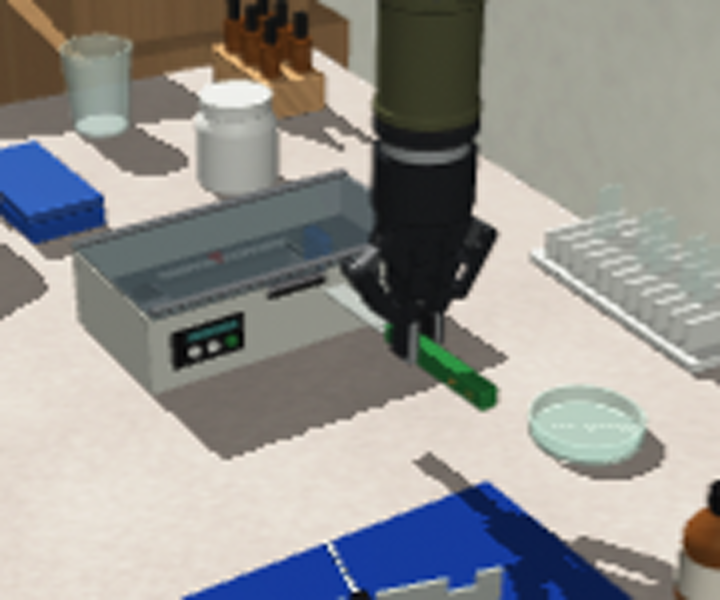

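```bash
cat >> h.py <<'E'
FY=1.648;FT=np.array([.56,.1281,0])
FR=R.from_euler('z',FY).as_matrix()
def F(x,y,z): return FR@np.array([x,y,z])/1000.+FT
def toF(p): return FR.T@(np.array(p)-FT)*1000
E
python3 - <<'E'
from h import *
np.set_printoptions(precision=4,suppress=True)
a=viewer.camera_info("side");s=sensors.state();p=s['ee_pos']
for z in (.09,.1,.11): print(z,onz(a,(342,182.7),z), toF(onz(a,(342,182.7),z)))
yaw=s['orientation'][2]+np.pi/2; 
print("tip pred",p[:2]+.111*np.array([np.cos(yaw),np.sin(yaw)]),toF([*(p[:2]+.111*np.array([np.cos(yaw),np.sin(yaw)])),0]))
for P in [F(-75,-30,64),F(-75,30,64),F(-75,30,79),F(-85,145,80),F(-85,-145,80),F(75,145,84),F(75,-145,80)]: u=proj(a,[P])[0];print(u,(u-[260,110])*4)
t=viewer.camera_info("top")
im=cv2.imread("pics/top0.png")[:,:,::-1].copy()
for x in(75,-85):
  for y in (-145,145):
    u=proj(t,[F(x,y,84)])[0];cv2.circle(im,tuple(np.round(u).astype(int)),0,(255,0,0),-1)
crop(im,220,320,100,225,4.8,"pics/fchk.png")
im=cv2.imread("pics/s8f.png")[:,:,::-1].copy()
for P in [F(-75,-30,64),F(-75,30,64),F(-85,145,80),F(-85,-145,80),F(75,145,84),F(75,-145,84),F(-75,145,0)]:
    cv2.circle(im,tuple(np.round(proj(a,[P])[0]).astype(int)),0,(255,0,0),-1)
crop(im,260,440,110,260,4,"pics/schk.png")
E
```

```text
0.09 [ 0.564  -0.0075  0.09  ] [-135.4973    6.4297   90.    ]
0.1 [ 0.5553 -0.0234  0.1   ] [-150.6662   16.3566  100.    ]
0.11 [ 0.5466 -0.0393  0.11  ] [-165.8352   26.2835  110.    ]
tip pred [ 0.5621 -0.0212] [-149.0186    9.4634    0.    ]
[341.2651 179.4672] [325.0603 277.8687]
[326.6057 183.9528] [266.423  295.8111]
[326.5391 180.1171] [266.1564 280.4684]
[297.9619 190.1472] [151.8475 320.5887]
[369.6947 168.4301] [438.7787 233.7204]
[277.3508 170.3185] [ 69.4034 241.2739]
[345.1224 152.9266] [340.4895 171.7065]
```

View pics/schk.png

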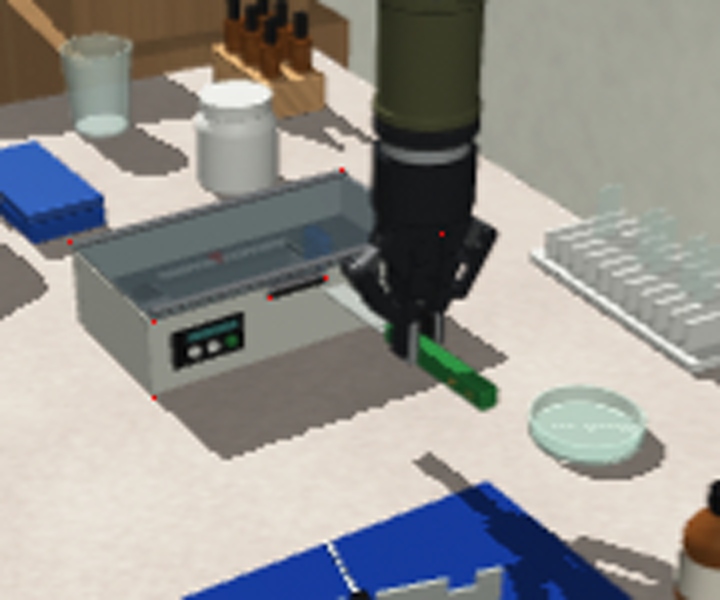

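View pics/fchk.png

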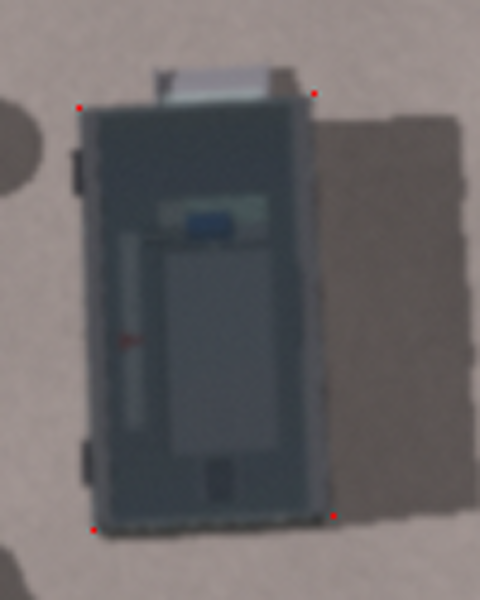

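>>> {"op": "jog_arm", "data": {
  "deltas": [
    {"tx": 0.06,"ty": 0.4,"tz": -0.3,"ax": -0.1,"ay": 0.1,"az": -0.35,"jaw": -1},
    {"tx": 0.06,"ty": 0.4,"tz": -0.4,"ax": 0,"ay": 0,"az": 0,"jaw": -1},
    {"tx": 0,"ty": 0.3,"tz": 0,"ax": 0,"ay": 0,"az": 0,"jaw": -1},
    {"tx": 0,"ty": 0,"tz": 0,"ax": 0,"ay": 0,"az": 0,"jaw": -1}
  ]
}}

```text
clock: 8.38
ee_pos: [0.5763, -0.092, 0.0233]
orientation: [3.135, 0.006, 0.063]
ft_force: [-1.0, -1.2, -0.8]
grip_width: 0.161
```

Run:
```python
from h import *
i=viewer.camera_info("wrist");np.savez("w8.npz",**i);print(sensors.state()['ee_pos'])
cv2.imwrite("pics/w8.png",viewer.camera("wrist")[:,:,::-1])
im=viewer.camera("side");cv2.imwrite("pics/s9f.png",im[:,:,::-1])
crop(im,290,400,140,220,7,"pics/s9.png")
```

```text
[ 0.57634372 -0.09201755  0.02334027]
```

View pics/w8.png

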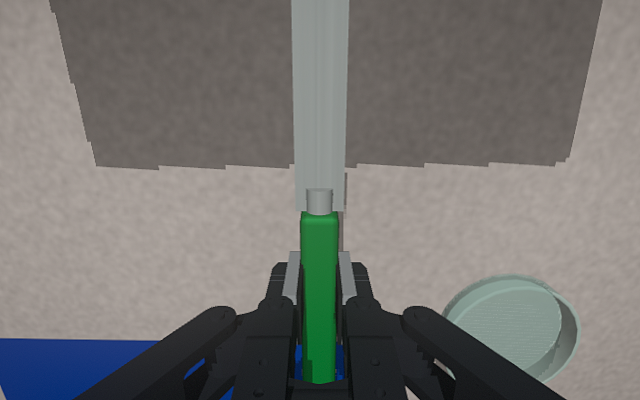

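View pics/s9.png

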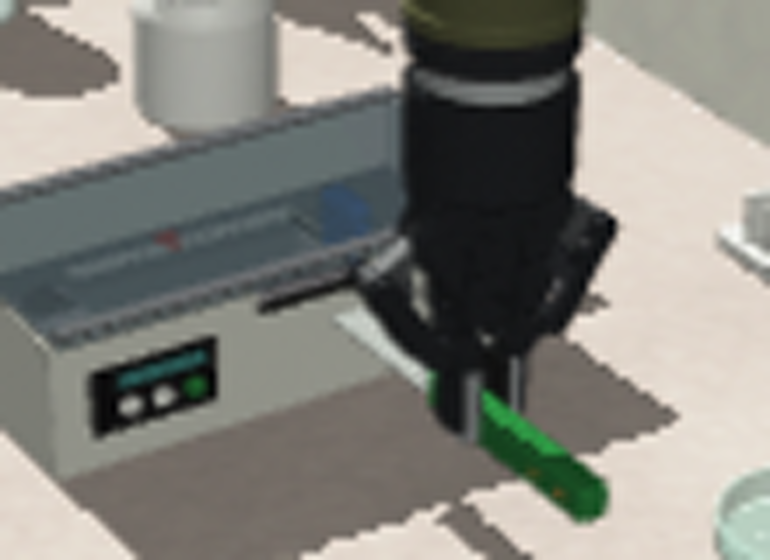

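Run:
```python
from h import *
np.set_printoptions(precision=4,suppress=True)
a=viewer.camera_info("side");s=sensors.state();p=s['ee_pos']
for z in (.065,.071,.078): print(z,toF(onz(a,(338.6,185.3),z)))
yaw=s['orientation'][2]+np.pi/2; t=[*(p[:2]+.111*np.array([np.cos(yaw),np.sin(yaw)])),.071]
print(toF(t),proj(a,[t]), s['orientation'])
# wrist: blade edges slope -> tilt
```

```text
0.065 [-106.7033    1.3481   65.    ]
0.071 [-115.7182    7.1173   71.    ]
0.078 [-126.2355   13.848    78.    ]
[-111.6016   -0.8041   71.    ] [[339.915  184.1844]] [3.1333 0.0063 0.0612]
```

>>> {"op": "jog_arm", "data": {
  "deltas": [
    {"tx": -0.03,"ty": 0.35,"tz": 0.03,"ax": 0.08,"ay": -0.05,"az": 0.15,"jaw": -1},
    {"tx": -0.03,"ty": 0.35,"tz": 0,"ax": 0,"ay": 0,"az": 0,"jaw": -1},
    {"tx": -0.03,"ty": 0.35,"tz": 0,"ax": 0,"ay": 0,"az": 0,"jaw": -1},
    {"tx": -0.03,"ty": 0.35,"tz": 0,"ax": 0,"ay": 0,"az": 0,"jaw": -1},
    {"tx": 0,"ty": 0,"tz": 0,"ax": 0,"ay": 0,"az": 0,"jaw": -1}
  ]
}}

```text
clock: 9.1
ee_pos: [0.5714, -0.034, 0.0259]
orientation: [3.141, -0.001, 0.075]
ft_force: [-0.9, -1.0, -0.9]
grip_width: 0.155
```

Run:
```python
from h import *
s=sensors.state();p=s['ee_pos'];yaw=s['orientation'][2]+np.pi/2; t=[*(p[:2]+.111*np.array([np.cos(yaw),np.sin(yaw)])),p[2]+.0475]
print(toF(t))
cv2.imwrite("pics/w9.png",viewer.camera("wrist")[:,:,::-1])
im=viewer.camera("side");cv2.imwrite("pics/s10f.png",im[:,:,::-1])
crop(im,270,400,130,220,6,"pics/s10.png")
```

```text
[-51.53025394   0.88474601  73.35115989]
```

View pics/w9.png

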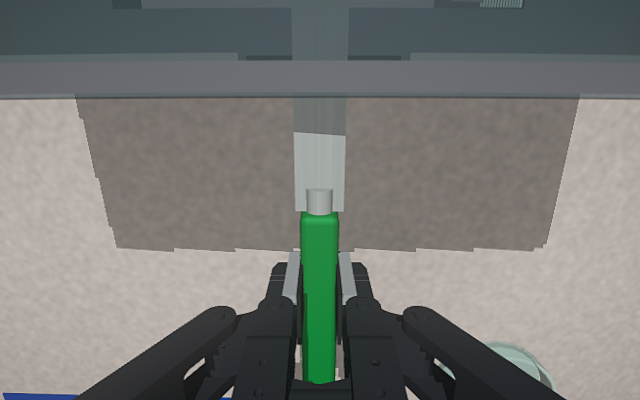

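View pics/s10.png

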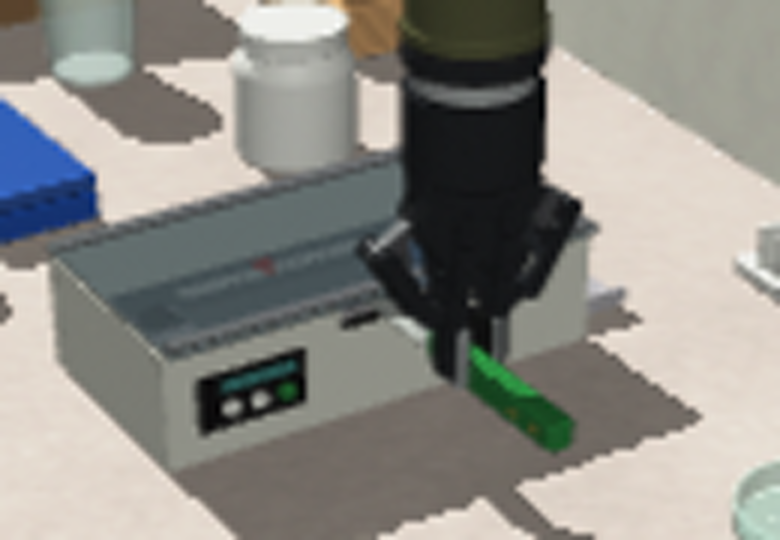

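>>> {"op": "jog_arm", "data": {
  "deltas": [
    {"tx": 0,"ty": 0,"tz": 0.2,"ax": 0,"ay": 0,"az": 0,"jaw": -1},
    {"tx": 0,"ty": 0.04,"tz": 0.33,"ax": 0,"ay": 0,"az": 0,"jaw": -1},
    {"tx": 0,"ty": 0.04,"tz": 0.33,"ax": 0,"ay": 0,"az": 0,"jaw": -1},
    {"tx": -0.01,"ty": 0.1,"tz": 0.32,"ax": 0,"ay": 0,"az": 0,"jaw": -1},
    {"tx": -0.01,"ty": 0.1,"tz": 0.32,"ax": 0,"ay": 0,"az": 0,"jaw": -1},
    {"tx": 0,"ty": 0,"tz": 0,"ax": 0,"ay": 0,"az": 0,"jaw": -1}
  ],
  "newtons": 110
}}

```text
clock: 9.95
ee_pos: [0.57, -0.027, 0.0903]
orientation: [3.137, 0.0, 0.07]
ft_force: [0.2, -0.4, -1.1]
grip_width: 0.152
```

```bash
cat >> h.py <<'E'
def tipF():
    s=sensors.state();p=s['ee_pos'];yaw=s['orientation'][2]+np.pi/2; t=[*(p[:2]+.111*np.array([np.cos(yaw),np.sin(yaw)])),p[2]+.0475]
    t=toF(t);return t,np.hypot(t[0]-75,t[2]-80),np.degrees(np.arctan2(t[2]-80,75-t[0])),s['orientation'],s['ft_force']
E
python3 - <<'E'
from h import *
print(tipF())
cv2.imwrite("pics/w10.png",viewer.camera("wrist")[:,:,::-1])
im=viewer.camera("side")
crop(im,270,400,130,220,6,"pics/s11.png")
E
```

```text
(array([-44.43867349,   1.13459853, 137.80790007]), np.float64(132.69269020742425), np.float64(25.82681970043357), array([3.13740847e+00, 1.06544253e-04, 6.95735879e-02]), array([ 0.22117763, -0.36294647, -1.12835422]))
```

View pics/w10.png

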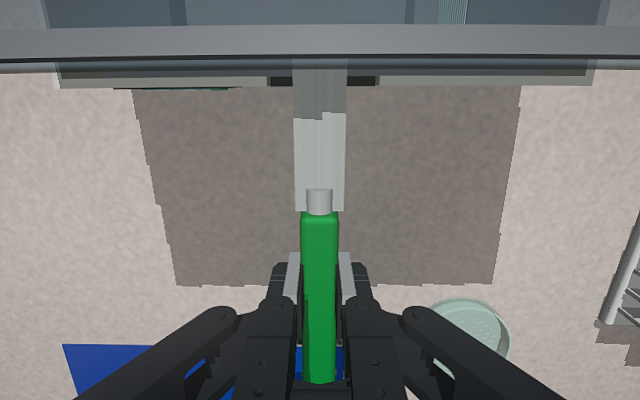

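View pics/s11.png

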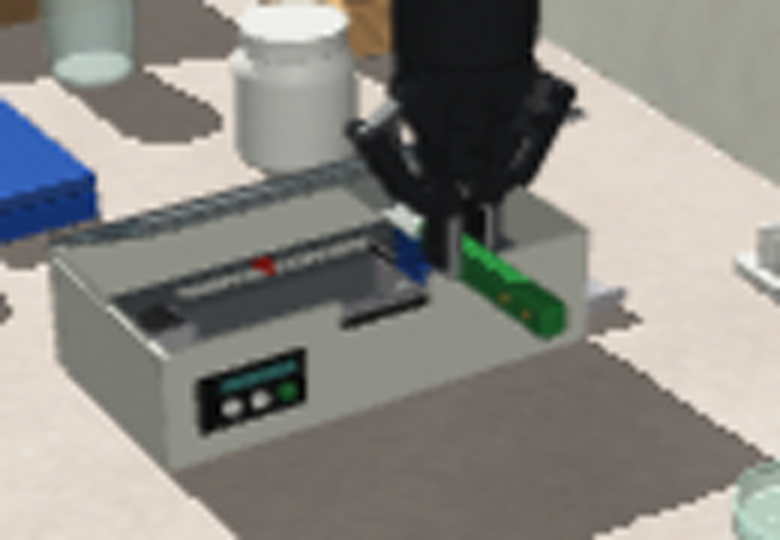

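>>> {"op": "jog_arm", "data": {
  "deltas": [
    {"tx": -0.02,"ty": 0.2,"tz": 0.25,"ax": 0,"ay": 0,"az": 0,"jaw": -1},
    {"tx": -0.02,"ty": 0.2,"tz": 0.25,"ax": 0,"ay": 0,"az": 0,"jaw": -1},
    {"tx": -0.02,"ty": 0.22,"tz": 0.25,"ax": 0,"ay": 0,"az": 0,"jaw": -1},
    {"tx": -0.02,"ty": 0.22,"tz": 0.24,"ax": 0,"ay": 0,"az": 0,"jaw": -1},
    {"tx": -0.02,"ty": 0.28,"tz": 0.2,"ax": 0,"ay": 0,"az": 0,"jaw": -1},
    {"tx": -0.02,"ty": 0.28,"tz": 0.2,"ax": 0,"ay": 0,"az": 0,"jaw": -1},
    {"tx": 0,"ty": 0,"tz": 0,"ax": 0,"ay": 0,"az": 0,"jaw": -1}
  ]
}}

```text
clock: 10.92
ee_pos: [0.5642, 0.032, 0.1487]
orientation: [3.136, 0.002, 0.069]
ft_force: [-0.1, -0.5, -0.8]
grip_width: 0.152
```

Run:
```python
from h import *
print(tipF())
im=viewer.camera("side")
crop(im,250,410,60,220,4,"pics/s12.png")
```

```text
(array([ 14.88375629,   2.3168732 , 196.21965576]), np.float64(130.8471289083634), np.float64(62.649101838916145), array([3.13625273e+00, 1.53430588e-03, 6.92169275e-02]), array([-0.07734164, -0.52263543, -0.80296577]))
```

View pics/s12.png

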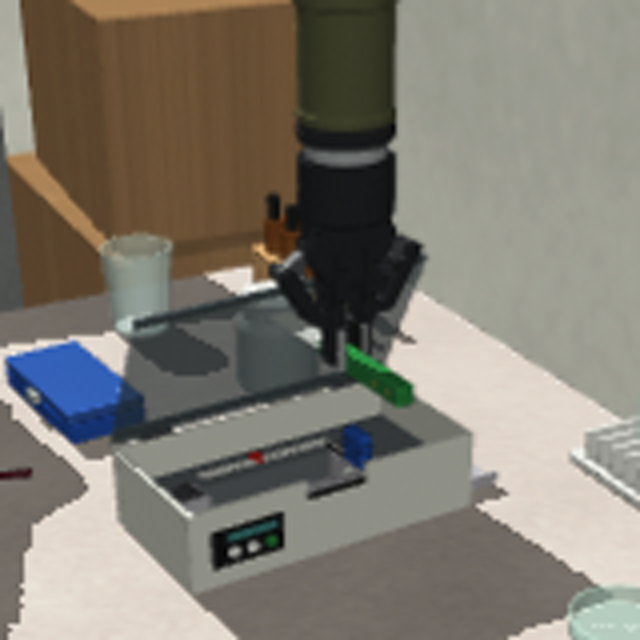

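>>> {"op": "jog_arm", "data": {
  "deltas": [
    {"tx": -0.02,"ty": 0.27,"tz": 0.13,"ax": 0,"ay": 0,"az": 0,"jaw": -1},
    {"tx": -0.02,"ty": 0.27,"tz": 0.12,"ax": 0,"ay": 0,"az": 0,"jaw": -1},
    {"tx": -0.02,"ty": 0.32,"tz": 0.06,"ax": 0,"ay": 0,"az": 0,"jaw": -1},
    {"tx": -0.02,"ty": 0.33,"tz": 0.04,"ax": 0,"ay": 0,"az": 0,"jaw": -1},
    {"tx": -0.02,"ty": 0.35,"tz": 0,"ax": 0,"ay": 0,"az": 0,"jaw": -1},
    {"tx": -0.02,"ty": 0.35,"tz": 0,"ax": 0,"ay": 0,"az": 0,"jaw": -1},
    {"tx": -0.02,"ty": 0.2,"tz": 0,"ax": 0,"ay": 0,"az": 0,"jaw": -1},
    {"tx": 0,"ty": 0,"tz": 0,"ax": 0,"ay": 0,"az": 0,"jaw": -1}
  ]
}}

```text
clock: 11.98
ee_pos: [0.557, 0.1213, 0.1625]
orientation: [3.136, 0.004, 0.069]
ft_force: [0.5, -0.6, -0.5]
grip_width: 0.153
```

Run:
```python
from h import *
print(tipF())
im=viewer.camera("side")
crop(im,250,410,60,220,4,"pics/s13.png")
```

```text
(array([104.41530909,   2.66687559, 209.96445748]), np.float64(133.25171900340266), np.float64(102.75308443472397), array([3.13612183, 0.00417073, 0.069086  ]), array([ 0.534211  , -0.60135271, -0.52535645]))
```

View pics/s13.png

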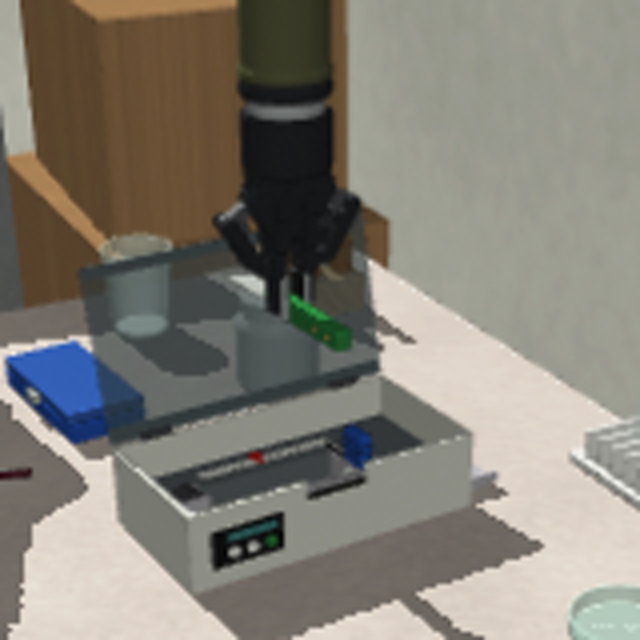

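>>> {"op": "jog_arm", "data": {
  "deltas": [
    {"tx": 0.03,"ty": -0.5,"tz": 0,"ax": 0,"ay": 0,"az": 0,"jaw": -1},
    {"tx": 0.05,"ty": -0.8,"tz": 0,"ax": 0,"ay": 0,"az": 0,"jaw": -1},
    {"tx": 0.05,"ty": -0.9,"tz": 0,"ax": 0,"ay": 0,"az": 0,"jaw": -1},
    {"tx": 0.05,"ty": -0.9,"tz": 0,"ax": 0,"ay": 0,"az": 0,"jaw": -1},
    {"tx": 0.05,"ty": -0.9,"tz": 0,"ax": 0,"ay": 0,"az": 0,"jaw": -1},
    {"tx": -0.2,"ty": -0.8,"tz": -0.1,"ax": 0,"ay": 0,"az": -0.3,"jaw": -1},
    {"tx": -0.2,"ty": -0.8,"tz": -0.3,"ax": 0,"ay": 0,"az": -0.4,"jaw": -1},
    {"tx": -0.2,"ty": -0.8,"tz": -0.3,"ax": 0,"ay": 0,"az": -0.4,"jaw": -1},
    {"tx": -0.2,"ty": -0.8,"tz": -0.3,"ax": 0,"ay": 0,"az": -0.4,"jaw": -1},
    {"tx": -0.2,"ty": -0.8,"tz": -0.3,"ax": 0,"ay": 0,"az": -0.4,"jaw": -1},
    {"tx": -0.2,"ty": -0.8,"tz": -0.3,"ax": 0,"ay": 0,"az": -0.4,"jaw": -1},
    {"tx": -0.2,"ty": -0.8,"tz": -0.3,"ax": 0,"ay": 0,"az": -0.4,"jaw": -1},
    {"tx": 0,"ty": 0,"tz": 0,"ax": 0,"ay": 0,"az": 0,"jaw": -1}
  ]
}}

```text
clock: 13.65
ee_pos: [0.4986, -0.3047, 0.0844]
orientation: [3.123, 0.005, -0.205]
ft_force: [-0.3, 0.2, -1.1]
grip_width: 0.157
```

>>> {"op": "jog_arm", "data": {
  "deltas": [
    {"tx": 0,"ty": -0.4,"tz": -0.4,"ax": 0.2,"ay": -0.05,"az": 0.4,"jaw": -1},
    {"tx": 0,"ty": -0.4,"tz": -0.5,"ax": 0,"ay": 0,"az": 0,"jaw": -1},
    {"tx": 0,"ty": 0,"tz": -0.4,"ax": 0,"ay": 0,"az": 0,"jaw": -1},
    {"tx": 0,"ty": 0,"tz": 0,"ax": 0,"ay": 0,"az": 0,"jaw": -1}
  ]
}}

```text
clock: 14.15
ee_pos: [0.4978, -0.3379, 0.0306]
orientation: [-3.14, 0.003, -0.171]
ft_force: [0.5, 1.4, -1.2]
grip_width: 0.156
```

Run:
```python
from h import *
print(sensors.state()['ee_pos'],sensors.state()['orientation'])
cv2.imwrite("pics/w14.png",viewer.camera("wrist")[:,:,::-1])
im=viewer.camera("side");cv2.imwrite("pics/s14.png",im[:,:,::-1])
```

```text
[ 0.4977674  -0.33785148  0.030561  ] [-3.14035866e+00  2.90037991e-03 -1.71132880e-01]
```

View pics/w14.png

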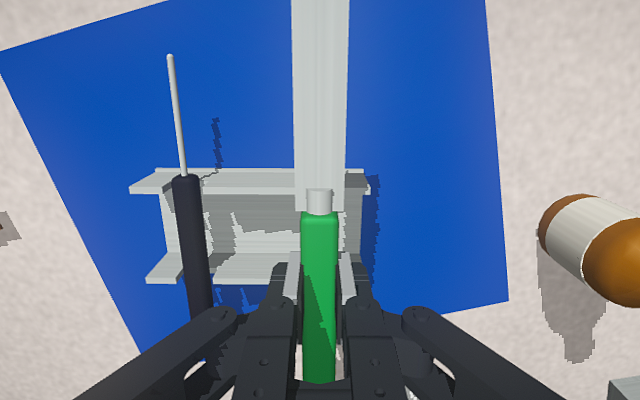

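View pics/s14.png

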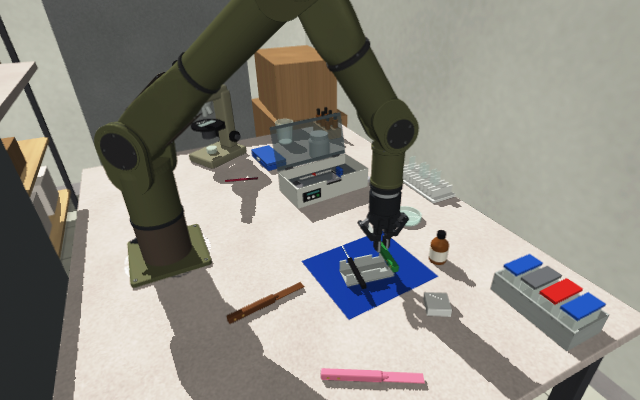

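>>> {"op": "jog_arm", "data": {
  "deltas": [
    {"tx": 0.03,"ty": 0.02,"tz": -0.35,"ax": 0,"ay": -0.04,"az": 0.04,"jaw": -1},
    {"tx": 0,"ty": 0,"tz": -0.4,"ax": 0,"ay": 0,"az": 0,"jaw": -1},
    {"tx": 0,"ty": 0,"tz": -0.2,"ax": 0,"ay": 0,"az": 0,"jaw": -1},
    {"tx": 0,"ty": 0,"tz": 0,"ax": 0,"ay": 0,"az": 0,"jaw": -1}
  ]
}}

```text
clock: 14.75
ee_pos: [0.5023, -0.3364, -0.0024]
orientation: [3.14, -0.006, -0.165]
ft_force: [-1.3, 0.7, 4.5]
grip_width: 0.15
```

>>> {"op": "jog_arm", "data": {
  "deltas": [
    {"tx": -0.05,"ty": -0.02,"tz": 0.12,"ax": 0,"ay": 0.06,"az": 0,"jaw": -1},
    {"tx": 0,"ty": 0,"tz": 0,"ax": 0,"ay": 0,"az": 0,"jaw": -1}
  ]
}}

```text
clock: 15.0
ee_pos: [0.5001, -0.337, 0.002]
orientation: [3.139, -0.001, -0.164]
ft_force: [-0.6, 0.0, -1.4]
grip_width: 0.154
```

Run:
```python
from h import *
print(sensors.state()['ee_pos'],sensors.state()['orientation'],sensors.state()['ft_force'])
cv2.imwrite("pics/w15.png",viewer.camera("wrist")[:,:,::-1])
crop(viewer.camera("side"),320,440,190,300,5,"pics/s15.png")
```

```text
[ 0.50011841 -0.33695179  0.00201759] [ 3.13870565e+00 -5.63345087e-04 -1.63971954e-01] [-0.55043406  0.01187829 -1.42575409]
```

View pics/w15.png

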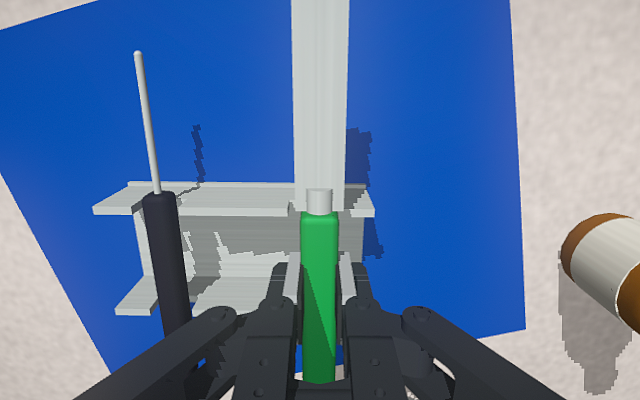

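View pics/s15.png

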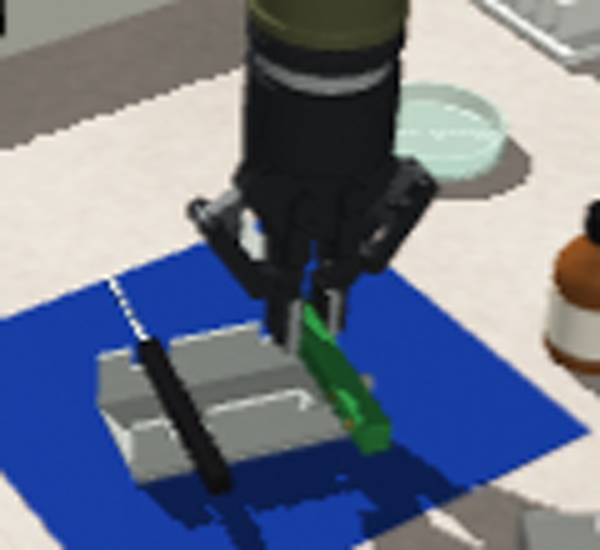

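>>> {"op": "jog_arm", "data": {
  "deltas": [
    {"tx": -0.1,"ty": 0,"tz": 0,"ax": 0,"ay": 0,"az": -0.03,"jaw": -1},
    {"tx": 0,"ty": 0,"tz": 0,"ax": 0,"ay": 0,"az": 0,"jaw": -1}
  ]
}}

```text
clock: 15.35
ee_pos: [0.495, -0.3365, 0.0008]
orientation: [3.14, 0.001, -0.167]
ft_force: [0.3, 0.3, -0.6]
grip_width: 0.151
```

Run:
```python
from h import *
print(sensors.state()['ee_pos'],sensors.state()['orientation'],sensors.state()['ft_force'])
crop(viewer.camera("wrist"),80,400,150,350,2.4,"pics/w16.png")
im=cv2.imread("pics/w6.png")[:,:,::-1];crop(im,80,400,150,350,2.4,"pics/w6c.png")
```

```text
[ 0.49503707 -0.33646623  0.00082936] [ 3.13963906e+00  1.34460914e-03 -1.66825155e-01] [ 0.34842732  0.34975876 -0.56901153]
```

View pics/w16.png

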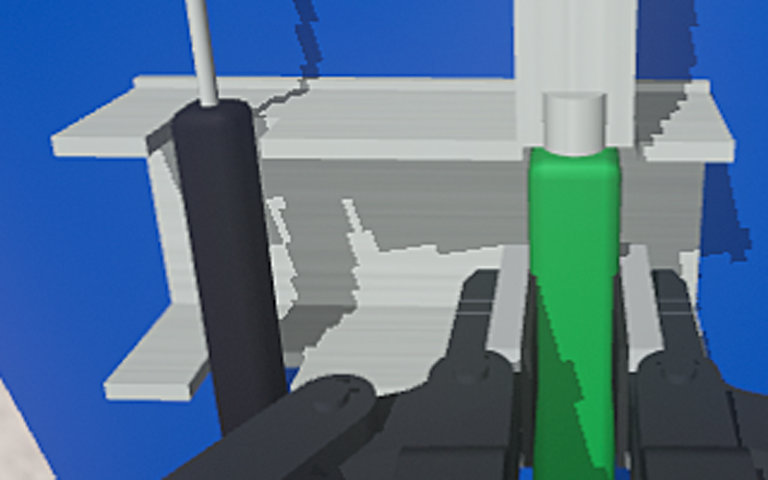

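View pics/w6c.png

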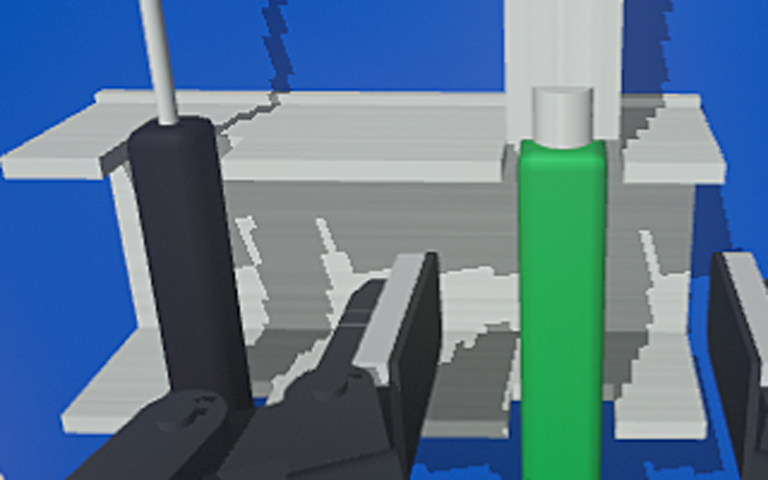

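>>> {"op": "jog_arm", "data": {
  "deltas": [
    {"tx": 0.02,"ty": 0,"tz": -0.12,"ax": 0,"ay": 0,"az": 0,"jaw": -1},
    {"tx": 0,"ty": 0,"tz": 0,"ax": 0,"ay": 0,"az": 0,"jaw": -1}
  ]
}}

```text
clock: 15.65
ee_pos: [0.4963, -0.3363, -0.0044]
orientation: [3.14, 0.001, -0.167]
ft_force: [-0.2, 0.2, -0.6]
grip_width: 0.156
```

Clear of the cheek tops, with no contact force this time.

>>> {"op": "jog_arm", "data": {
  "deltas": [
    {"tx": 0,"ty": 0,"tz": -0.12,"ax": 0,"ay": 0,"az": 0,"jaw": -1},
    {"tx": 0,"ty": 0,"tz": -0.06,"ax": 0,"ay": 0,"az": 0,"jaw": -1},
    {"tx": 0,"ty": 0,"tz": 0,"ax": 0,"ay": 0,"az": 0,"jaw": -1}
  ]
}}

```text
clock: 16.02
ee_pos: [0.4964, -0.3362, -0.0123]
orientation: [3.14, 0.001, -0.166]
ft_force: [0.0, -0.8, -0.9]
grip_width: 0.152
```

>>> {"op": "jog_arm", "data": {
  "deltas": [
    {"tx": 0,"ty": 0,"tz": -0.03,"ax": 0,"ay": 0,"az": 0,"jaw": -1},
    {"tx": 0,"ty": 0,"tz": 0,"ax": 0,"ay": 0,"az": 0,"jaw": 0.1},
    {"tx": 0,"ty": 0,"tz": 0,"ax": 0,"ay": 0,"az": 0,"jaw": 0.1},
    {"tx": 0,"ty": 0,"tz": 0,"ax": 0,"ay": 0,"az": 0,"jaw": 0.1},
    {"tx": 0,"ty": 0,"tz": 0,"ax": 0,"ay": 0,"az": 0,"jaw": 0.1},
    {"tx": 0,"ty": 0,"tz": 0,"ax": 0,"ay": 0,"az": 0,"jaw": 0.1}
  ]
}}

```text
clock: 16.77
ee_pos: [0.497, -0.3365, -0.013]
orientation: [3.14, -0.0, -0.167]
ft_force: [0.1, -0.0, -0.0]
grip_width: 0.551
```

Run:
```python
from h import *
cv2.imwrite("pics/w17.png",viewer.camera("wrist")[:,:,::-1])
crop(viewer.camera("side"),320,440,190,300,5,"pics/s17.png")
```

```text
(no output)
```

View pics/w17.png

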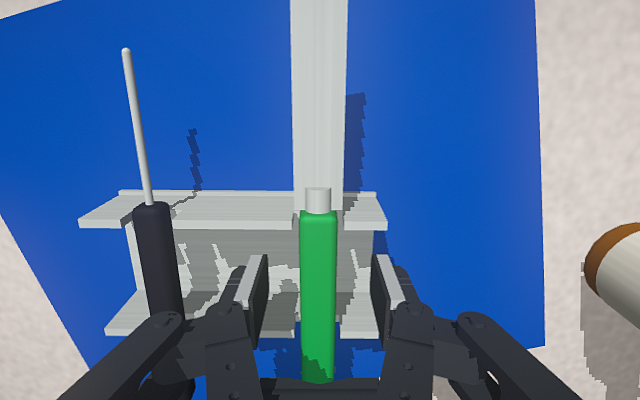

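View pics/s17.png

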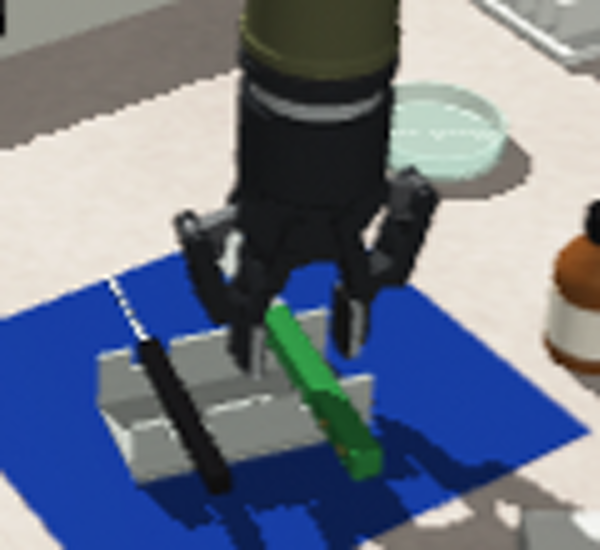

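>>> {"op": "jog_arm", "data": {
  "deltas": [
    {"tx": 0,"ty": 0,"tz": 0.4,"ax": 0,"ay": 0,"az": 0,"jaw": 0.1},
    {"tx": 0,"ty": 0,"tz": 0.7,"ax": 0,"ay": 0,"az": 0,"jaw": 0.1},
    {"tx": 0,"ty": 0,"tz": 0.9,"ax": 0,"ay": 0,"az": 0,"jaw": 0.1},
    {"tx": 0,"ty": 0.2,"tz": 0.9,"ax": 0,"ay": 0,"az": 0,"jaw": 0.1},
    {"tx": 0.25,"ty": 0.85,"tz": 0.5,"ax": 0,"ay": 0,"az": 0.28,"jaw": 0.1},
    {"tx": 0.25,"ty": 0.85,"tz": 0,"ax": 0,"ay": 0,"az": 0.28,"jaw": 0.1},
    {"tx": 0.25,"ty": 0.85,"tz": 0,"ax": 0,"ay": 0,"az": 0.28,"jaw": 0.1},
    {"tx": 0.25,"ty": 0.85,"tz": 0,"ax": 0,"ay": 0,"az": 0.28,"jaw": 0.1},
    {"tx": 0.25,"ty": 0.85,"tz": 0,"ax": 0,"ay": 0,"az": 0.28,"jaw": 0.1},
    {"tx": 0.25,"ty": 0.85,"tz": 0,"ax": 0,"ay": 0,"az": 0.28,"jaw": 0.1},
    {"tx": 0.25,"ty": 0.85,"tz": 0,"ax": 0,"ay": 0,"az": 0.28,"jaw": 0.1},
    {"tx": 0.25,"ty": 0.85,"tz": 0,"ax": 0,"ay": 0,"az": 0.28,"jaw": 0.1},
    {"tx": 0.25,"ty": 0.85,"tz": 0,"ax": 0,"ay": 0,"az": 0.28,"jaw": 0.1},
    {"tx": 0,"ty": 0,"tz": 0,"ax": 0,"ay": 0,"az": 0,"jaw": 0.1}
  ]
}}

```text
clock: 18.62
ee_pos: [0.5907, -0.0131, 0.1436]
orientation: [3.136, -0.017, 0.059]
ft_force: [0.6, 0.6, 0.5]
grip_width: 0.546
```

Run:
```python
from h import *
i=viewer.camera_info("wrist");np.savez("w18.npz",**i);print(sensors.state()['ee_pos'],sensors.state()['orientation'])
cv2.imwrite("pics/w18.png",viewer.camera("wrist")[:,:,::-1])
cv2.imwrite("pics/s18.png",viewer.camera("side")[:,:,::-1])
```

```text
[ 0.5907163  -0.01311343  0.14364607] [ 3.13609338 -0.01671964  0.05896336]
```

View pics/w18.png

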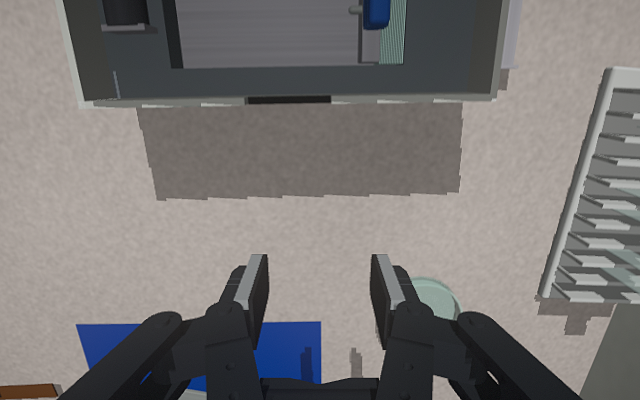

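View pics/s18.png

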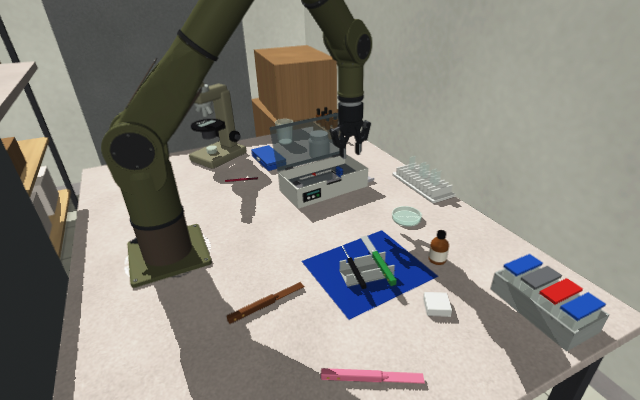

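>>> {"op": "jog_arm", "data": {
  "deltas": [
    {"tx": 0.2,"ty": 0.8,"tz": 0,"ax": 0,"ay": 0.18,"az": 0.2,"jaw": 0},
    {"tx": 0.2,"ty": 0.8,"tz": 0,"ax": 0,"ay": 0,"az": 0,"jaw": 0},
    {"tx": 0,"ty": 0.4,"tz": 0,"ax": 0,"ay": 0,"az": 0,"jaw": 0},
    {"tx": 0,"ty": 0,"tz": 0,"ax": 0,"ay": 0,"az": 0,"jaw": 0}
  ]
}}

```text
clock: 19.23
ee_pos: [0.6046, 0.0541, 0.144]
orientation: [3.127, 0.004, 0.06]
ft_force: [0.1, -1.1, 0.2]
grip_width: 0.5
```

Run:
```python
from h import *
i=viewer.camera_info("wrist");np.savez("w19.npz",**i);print(sensors.state()['ee_pos'],sensors.state()['orientation'])
cv2.imwrite("pics/w19.png",viewer.camera("wrist")[:,:,::-1])
```

```text
[0.6045822  0.05414811 0.14402588] [3.12658865 0.00357278 0.05975717]
```

View pics/w19.png

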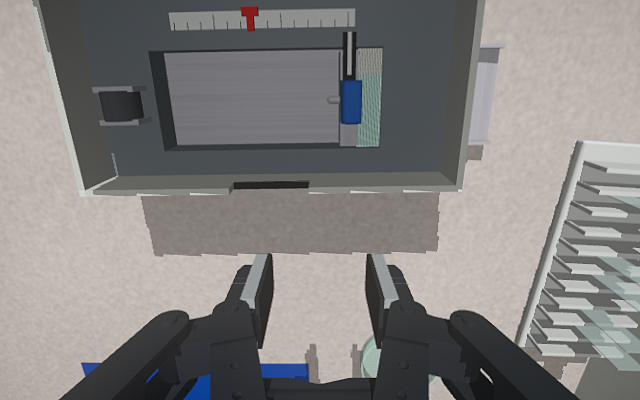

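Run:
```python
from h import *
np.set_printoptions(precision=2,suppress=True)
im=cv2.imread("pics/w19.png")[:,:,::-1]
crop(im,160,400,0,160,3.3,"pics/w19c.png")
i=dict(np.load("w19.npz"))
print("marker",toF(onz(i,(250.5,25),.045)),"line",toF(onz(i,(349.5,33),.044)),"grip top",toF(onz(i,(352,81+7),.076)))
hsv=cv2.cvtColor(im,cv2.COLOR_RGB2HSV)
m=((hsv[:,:,0]<8)|(hsv[:,:,0]>172))&(hsv[:,:,1]>150)&(hsv[:,:,2]>80);m[60:]=0
ys,xs=np.nonzero(m);print("red",xs.mean(),ys.mean(),xs.min(),xs.max(),ys.min(),ys.max())
for r in range(5,34,3): q=xs[ys==r];print(r,q.min() if len(q) else None,q.max() if len(q) else None)
print(proj(i,[F(-75,-145,79),F(-75,145,79),F(-10,-61,76),F(75,-145,79),F(46,-61,45)]))
```

```text
marker [43.8   9.53 45.  ] line [ 37.15 -63.25  44.  ] grip top [ -0.81 -62.82  76.  ]
red 249.4584980237154 15.794466403162055 241 257 6 30
5 None None
8 241 257
11 241 257
14 242 257
17 246 252
20 247 253
23 247 253
26 247 253
29 247 253
32 None None
[[460.26 189.9 ]
 [ 78.7  195.84]
 [349.2  101.83]
 [488.   -42.5 ]
 [346.65  19.66]]
```

View pics/w19c.png

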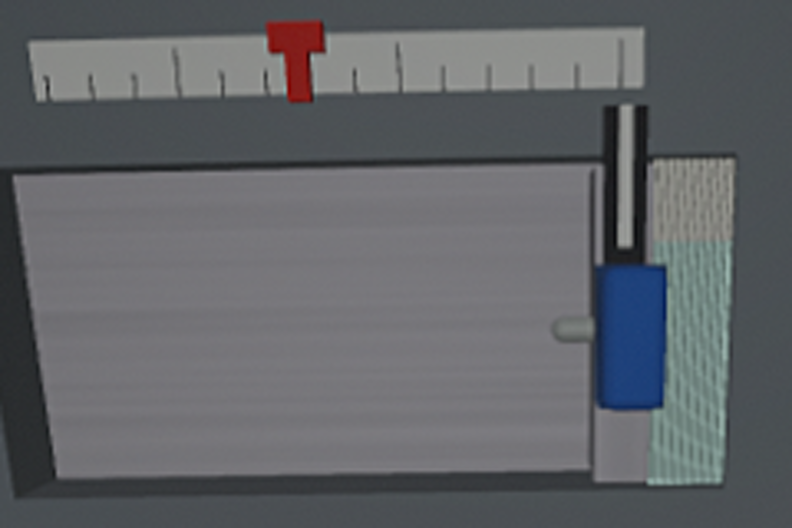

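>>> {"op": "jog_arm", "data": {
  "deltas": [
    {"tx": 0.22,"ty": 0.6,"tz": 0,"ax": 0.15,"ay": -0.05,"az": 0.2,"jaw": 0},
    {"tx": 0.22,"ty": 0.7,"tz": 0,"ax": 0,"ay": 0,"az": 0,"jaw": 0},
    {"tx": 0,"ty": 0.35,"tz": -0.2,"ax": 0,"ay": 0,"az": 0,"jaw": 0},
    {"tx": 0,"ty": 0,"tz": -0.4,"ax": 0,"ay": 0,"az": 0,"jaw": 0},
    {"tx": 0,"ty": 0,"tz": 0,"ax": 0,"ay": 0,"az": 0,"jaw": 0}
  ]
}}

```text
clock: 19.9
ee_pos: [0.6224, 0.1165, 0.1174]
orientation: [3.136, 0.0, 0.072]
ft_force: [-0.4, -1.0, 0.2]
grip_width: 0.497
```

Run:
```python
from h import *
i=viewer.camera_info("wrist");np.savez("w20.npz",**i);print(sensors.state()['ee_pos'],sensors.state()['orientation'])
cv2.imwrite("pics/w20.png",viewer.camera("wrist")[:,:,::-1])
im=viewer.camera("side");crop(im,250,410,60,220,4,"pics/s20.png")
```

```text
[0.62237811 0.11646207 0.11741209] [3.13616768e+00 3.46808982e-04 7.15130356e-02]
```

View pics/w20.png

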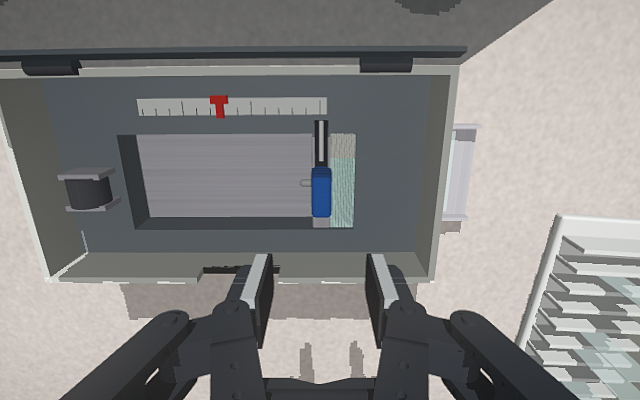

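View pics/s20.png

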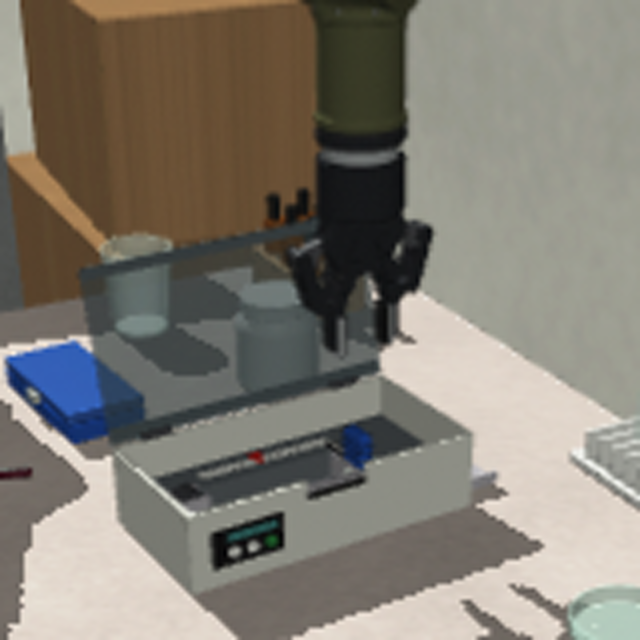

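Run:
```python
from h import *
np.set_printoptions(precision=4,suppress=True)
i=dict(np.load("w20.npz"))
im=cv2.imread("pics/w20.png")[:,:,::-1].copy()
crop(im,270,370,100,240,4,"pics/w20a.png")
print("lineend",onz(i,(321,121.5),.044),toF(onz(i,(321,121.5),.044)))
print("marker",toF(onz(i,(220,115),.045)))
for P in [F(-25,-68,76),F(-25,-54,76),F(5,-68,76),F(5,-54,76),F(33,-61,44)]:
    u=proj(i,[P])[0];print(u);cv2.circle(im,tuple(np.round(u).astype(int)),0,(255,255,0),-1)
crop(im,270,370,100,240,4,"pics/w20b.png")
```

```text
lineend [0.6202 0.1704 0.044 ] [ 37.5491 -63.2773  44.    ]
marker [42.7909  9.5157 45.    ]
[328.3463 217.9965]
[308.2881 218.0998]
[328.4912 176.496 ]
[307.5792 176.609 ]
[317.9079 127.8388]
```

View pics/w20b.png

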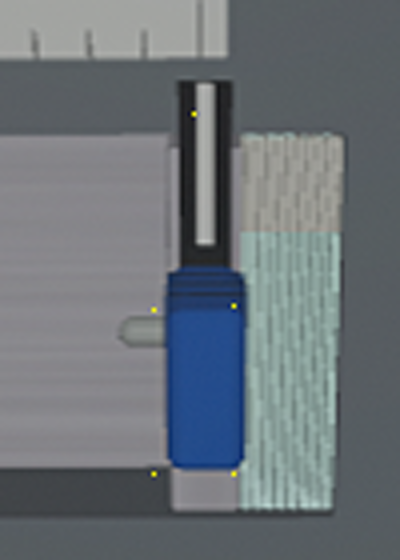

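>>> {"op": "jog_arm", "data": {
  "deltas": [
    {"tx": 0.02,"ty": 0.17,"tz": -0.5,"ax": 0.06,"ay": 0,"az": 0.05,"jaw": 0},
    {"tx": 0,"ty": 0,"tz": -0.6,"ax": 0,"ay": 0,"az": 0,"jaw": 0},
    {"tx": 0,"ty": 0,"tz": -0.4,"ax": 0,"ay": 0,"az": 0,"jaw": 0},
    {"tx": 0,"ty": 0,"tz": 0,"ax": 0,"ay": 0,"az": 0,"jaw": 0}
  ]
}}

```text
clock: 20.5
ee_pos: [0.6244, 0.1227, 0.0553]
orientation: [-3.141, -0.003, 0.074]
ft_force: [0.1, -0.6, 0.7]
grip_width: 0.496
```

Run:
```python
from h import *
cv2.imwrite("pics/w21.png",viewer.camera("wrist")[:,:,::-1])
im=viewer.camera("side");crop(im,270,400,100,210,5,"pics/s21.png")
```

View pics/w21.png

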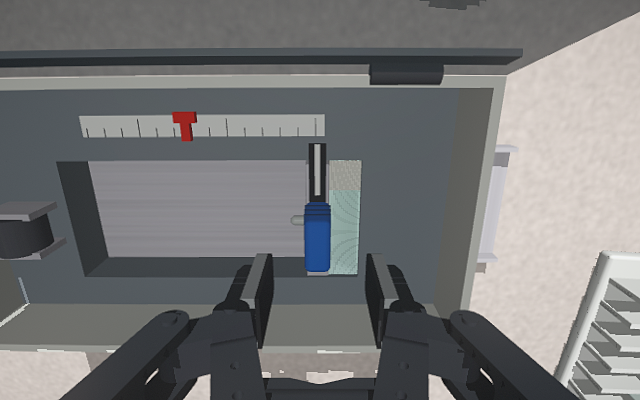

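View pics/s21.png

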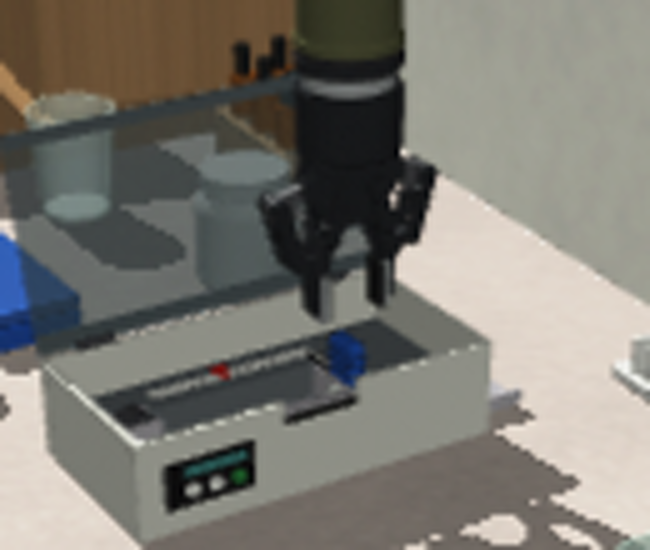

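>>> {"op": "jog_arm", "data": {
  "deltas": [
    {"tx": -0.02,"ty": 0,"tz": -0.4,"ax": 0,"ay": 0.03,"az": 0,"jaw": 0},
    {"tx": 0,"ty": 0,"tz": -0.35,"ax": 0,"ay": 0,"az": 0,"jaw": 0},
    {"tx": 0,"ty": 0,"tz": -0.1,"ax": 0,"ay": 0,"az": 0,"jaw": 0},
    {"tx": 0,"ty": 0,"tz": 0,"ax": 0,"ay": 0,"az": 0,"jaw": 0}
  ]
}}

```text
clock: 21.1
ee_pos: [0.6258, 0.1234, 0.0217]
orientation: [-3.139, -0.006, 0.073]
ft_force: [0.2, 0.7, 0.4]
grip_width: 0.5
```

Run:
```python
from h import *
cv2.imwrite("pics/w22.png",viewer.camera("wrist")[:,:,::-1])
im=viewer.camera("side");crop(im,270,400,100,210,5,"pics/s22.png")
```

```text
(no output)
```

View pics/w22.png

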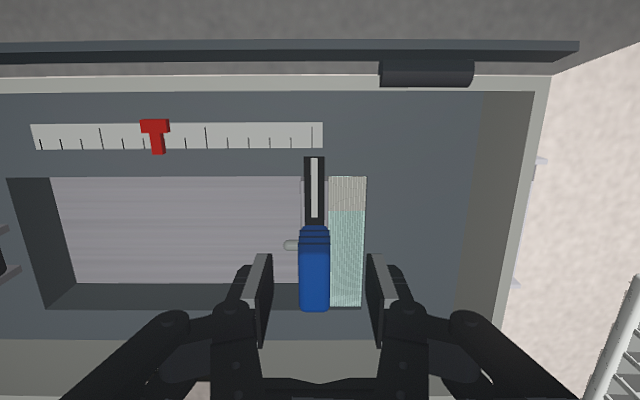

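View pics/s22.png

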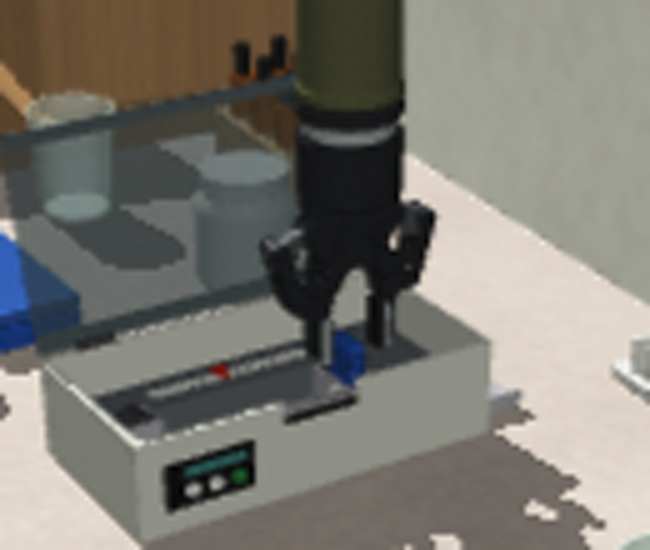

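>>> {"op": "jog_arm", "data": {
  "deltas": [
    {"tx": -0.06,"ty": 0,"tz": -0.1,"ax": -0.03,"ay": 0.08,"az": 0.05,"jaw": 0},
    {"tx": 0,"ty": 0,"tz": 0,"ax": 0,"ay": 0,"az": 0,"jaw": -1},
    {"tx": 0,"ty": 0,"tz": 0,"ax": 0,"ay": 0,"az": 0,"jaw": -1},
    {"tx": 0,"ty": 0,"tz": 0,"ax": 0,"ay": 0,"az": 0,"jaw": -1},
    {"tx": 0,"ty": 0,"tz": 0,"ax": 0,"ay": 0,"az": 0,"jaw": -1},
    {"tx": 0,"ty": 0,"tz": 0,"ax": 0,"ay": 0,"az": 0,"jaw": -1}
  ],
  "newtons": 60
}}

```text
clock: 21.95
ee_pos: [0.6234, 0.1236, 0.0191]
orientation: [-3.141, 0.001, 0.077]
ft_force: [-0.7, 0.5, 0.1]
grip_width: 0.147
```

Run:
```python
from h import *
i=viewer.camera_info("wrist");np.savez("w23.npz",**i)
cv2.imwrite("pics/w23.png",viewer.camera("wrist")[:,:,::-1])
```

```text
(no output)
```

View pics/w23.png

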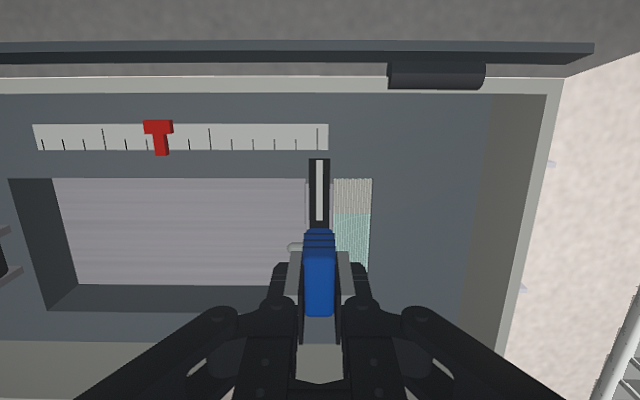

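>>> {"op": "jog_arm", "data": {
  "deltas": [
    {"tx": -0.2,"ty": -0.015,"tz": 0,"ax": 0,"ay": 0,"az": 0,"jaw": -1},
    {"tx": -0.35,"ty": -0.027,"tz": 0,"ax": 0,"ay": 0,"az": 0,"jaw": -1},
    {"tx": -0.35,"ty": -0.027,"tz": 0,"ax": 0,"ay": 0,"az": 0,"jaw": -1},
    {"tx": -0.35,"ty": -0.027,"tz": 0,"ax": 0,"ay": 0,"az": 0,"jaw": -1},
    {"tx": -0.2,"ty": -0.015,"tz": 0,"ax": 0,"ay": 0,"az": 0,"jaw": -1},
    {"tx": 0,"ty": 0,"tz": 0,"ax": 0,"ay": 0,"az": 0,"jaw": -1}
  ]
}}

```text
clock: 22.75
ee_pos: [0.5726, 0.12, 0.0191]
orientation: [-3.137, -0.017, 0.076]
ft_force: [4.1, 1.6, -5.6]
grip_width: 0.147
```

```bash
cat > meas.py <<'E'
from h import *
import sys
n=sys.argv[1]
np.set_printoptions(precision=2,suppress=True)
s=sensors.state();i=viewer.camera_info("wrist");im=viewer.camera("wrist");np.savez(f"{n}.npz",**i)
cv2.imwrite(f"pics/{n}.png",im[:,:,::-1])
print(s['ee_pos']*1000,s['orientation'],s['ft_force'],s['clock'])
crop(im,120,440,80,280,2.4,f"pics/{n}c.png")
E
python3 meas.py w24
```

```text
[572.62 120.02  19.13] [-3.14 -0.02  0.08] [ 4.08  1.55 -5.57] 22.75
```

View pics/w24c.png

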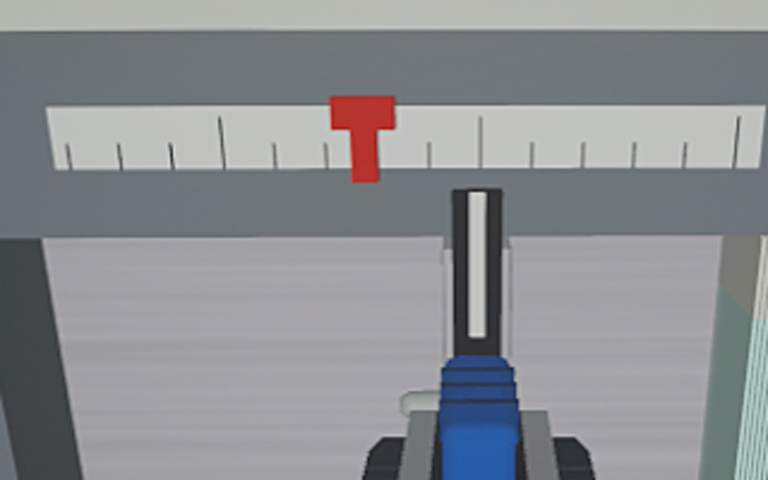

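```bash
cat > gap.py <<'E'
from h import *
import sys
n=sys.argv[1]
i=dict(np.load(f"{n}.npz"));im=cv2.imread(f"pics/{n}.png")[:,:,::-1]
hsv=cv2.cvtColor(im,cv2.COLOR_RGB2HSV)
m=(((hsv[:,:,0]<8)|(hsv[:,:,0]>172))&(hsv[:,:,1]>150)&(hsv[:,:,2]>80))
ys,xs=np.nonzero(m[80:200,60:400]);ys+=80;xs+=60
w={r:xs[ys==r] for r in range(ys.min(),ys.max()+1)}
st=[(r,q.mean(),len(q)) for r,q in w.items() if 8<=len(q)<=18]
print(st)
r0=np.array([a for a in st]); 
M=[toF(onz(i,(c,r),.045)) for r,c,_ in st]; M=np.array(M);print("marker y",M[:,1].mean(),M[:,1].std(),"x",M[:,0].min(),M[:,0].max())
rb=ys.max()
g=im.astype(int).min(2)
L=[]
for r in range(rb+8,rb+55,3):
    row=g[r]; c0=int(float(sys.argv[2])); seg=np.arange(c0-9,c0+10); ok=row[seg]>130
    # white run bounded by black
    blk=row[seg]<70
    if ok.any() and blk.any():
        q=seg[ok]; run=q[np.abs(q-c0)<=5]
        if len(run): wgt=row[run].astype(float); c=(run*wgt).sum()/wgt.sum(); L.append((r,c,toF(onz(i,(c,r),.044))))
for a in L: print(a[0],round(a[1],2),len(run),a[2].round(2))
y=np.array([a[2][1] for a in L]); print("line y",np.median(y)," need +y mm",M[:,1].mean()-np.median(y))
E
python3 gap.py w24 318.5
```

```text
[(134, np.float64(271.0), 11), (135, np.float64(271.0), 11), (136, np.float64(271.0), 11), (137, np.float64(271.0), 11), (138, np.float64(271.0), 11), (139, np.float64(271.0), 11), (140, np.float64(271.0), 11), (141, np.float64(271.5), 10), (142, np.float64(271.5), 10), (143, np.float64(271.5), 10), (144, np.float64(271.5), 10), (145, np.float64(271.5), 10), (146, np.float64(271.5), 10), (147, np.float64(271.5), 10), (148, np.float64(271.5), 10), (149, np.float64(271.5), 10), (150, np.float64(272.0), 11), (151, np.float64(272.0), 11), (152, np.float64(272.0), 11), (153, np.float64(272.0), 11), (154, np.float64(272.0), 11), (155, np.float64(271.5), 10)]
marker y 9.790464713880517 0.08154578042708643 x 41.053676248804145 50.628179836821
163 318.14 7 [ 36.97 -11.42  44.  ]
166 318.13 7 [ 35.54 -11.41  44.  ]
169 318.12 7 [ 34.1 -11.4  44. ]
172 318.12 7 [ 32.65 -11.4   44.  ]
175 318.12 7 [ 31.2 -11.4  44. ]
178 318.12 7 [ 29.74 -11.4   44.  ]
181 318.12 7 [ 28.27 -11.39  44.  ]
184 318.12 7 [ 26.79 -11.39  44.  ]
187 318.12 7 [ 25.3  -11.39  44.  ]
190 318.12 7 [ 23.8  -11.38  44.  ]
193 318.12 7 [ 22.3  -11.38  44.  ]
196 318.12 7 [ 20.79 -11.38  44.  ]
199 318.12 7 [ 19.26 -11.38  44.  ]
202 318.11 7 [ 17.73 -11.37  44.  ]
205 318.12 7 [ 16.19 -11.37  44.  ]
208 318.12 7 [ 14.64 -11.37  44.  ]
line y -11.387951798204991  need +y mm 21.17841651208551
```

>>> {"op": "jog_arm", "data": {
  "deltas": [
    {"tx": -0.2,"ty": -0.015,"tz": -0.02,"ax": 0,"ay": 0.1,"az": 0,"jaw": -1},
    {"tx": -0.2,"ty": -0.015,"tz": 0,"ax": 0,"ay": 0.05,"az": 0,"jaw": -1},
    {"tx": -0.15,"ty": -0.01,"tz": 0,"ax": 0,"ay": 0.05,"az": 0,"jaw": -1},
    {"tx": 0,"ty": 0,"tz": 0,"ax": 0,"ay": 0,"az": 0,"jaw": -1},
    {"tx": 0,"ty": 0,"tz": 0,"ax": 0,"ay": 0,"az": 0,"jaw": -1}
  ]
}}

```text
clock: 23.42
ee_pos: [0.5594, 0.1192, 0.0191]
orientation: [-3.133, -0.013, 0.074]
ft_force: [5.0, 0.0, -6.5]
grip_width: 0.145
```

```bash
python3 meas.py w25; python3 gap.py w25 318.5 | tail -4
```

```text
[559.43 119.17  19.09] [-3.13 -0.01  0.07] [ 4.98  0.01 -6.52] 23.425
202 318.12 7 [17.8   1.68 44.  ]
205 318.12 7 [16.26  1.68 44.  ]
208 318.12 7 [14.71  1.69 44.  ]
line y 1.6511839430871857  need +y mm 8.41457587998649
```

View pics/w25c.png

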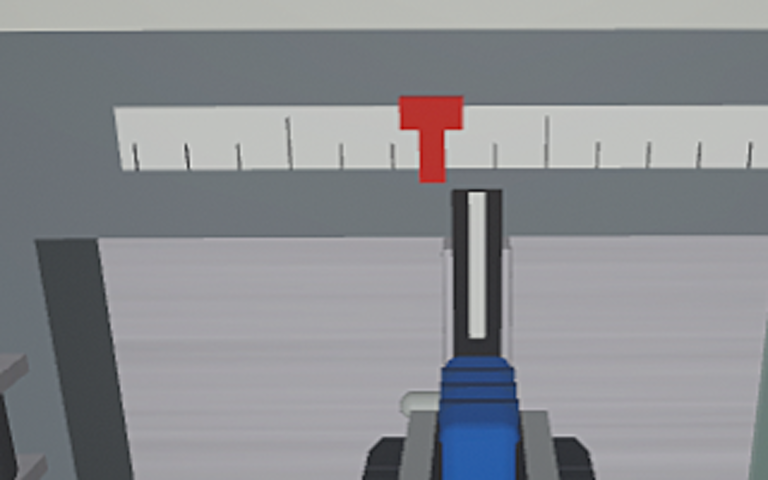

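>>> {"op": "jog_arm", "data": {
  "deltas": [
    {"tx": -0.15,"ty": -0.01,"tz": -0.04,"ax": 0,"ay": 0.1,"az": 0.02,"jaw": -1},
    {"tx": -0.15,"ty": -0.01,"tz": -0.04,"ax": 0,"ay": 0.05,"az": 0,"jaw": -1}
  ]
}}

```text
clock: 23.72
ee_pos: [0.555, 0.1189, 0.019]
orientation: [-3.131, -0.013, 0.074]
ft_force: [6.1, 0.1, 5.0]
grip_width: 0.142
```

```bash
python3 meas.py w26; python3 gap.py w26 318.5 | tail -2
```

```text
[554.96 118.95  18.99] [-3.13 -0.01  0.07] [6.08 0.09 5.05] 23.725
208 318.5 6 [14.79  6.   44.  ]
line y 5.956608430709918  need +y mm 4.270645066878189
```

>>> {"op": "jog_arm", "data": {
  "deltas": [
    {"tx": -0.16,"ty": -0.012,"tz": 0,"ax": 0,"ay": 0,"az": 0,"jaw": -1}
  ]
}}

```text
clock: 23.9
ee_pos: [0.5501, 0.1185, 0.0192]
orientation: [-3.131, -0.015, 0.074]
ft_force: [6.3, 1.6, -15.6]
grip_width: 0.147
```

```bash
python3 meas.py w27; python3 gap.py w27 318.5 | tail -2;python3 meas.py w27b; python3 gap.py w27b 318.5 | tail -1
```

```text
[550.06 118.54  19.17] [-3.13 -0.02  0.07] [  6.28   1.61 -15.65] 23.9
208 318.12 7 [14.72 11.13 44.  ]
line y 11.107032863458649  need +y mm -0.7025472544732665
[548.74 118.44  19.09] [-3.13 -0.01  0.07] [ 6.18  0.18 -4.25] 23.95
line y 12.401913077627238  need +y mm -2.3861261782940097
```

```bash
for k in c d e; do python3 meas.py w27$k; python3 gap.py w27$k 318.5 | grep -E "marker|need"; done
```

```text
[548.95 118.47  19.1 ] [-3.13 -0.01  0.07] [ 6.56  0.07 -6.09] 24.0
marker y 10.008499355447658 0.636607244148605 x 41.03417674646071 56.83977434595216
line y 12.197430631599534  need +y mm -2.1889312761518767
[549.18 118.49  19.09] [-3.13 -0.01  0.07] [ 5.67  0.87 -5.61] 24.05
marker y 9.95435248992538 0.4897359910280346 x 41.0354574716189 56.842938299478945
line y 11.955710249892636  need +y mm -2.001357759967256
[549.34 118.52  19.11] [-3.13 -0.01  0.07] [ 6.47  0.25 -5.61] 24.1
marker y 10.06576421211273 0.6844288088737647 x 41.03653765856991 56.83993224966368
line y 11.81600394914636  need +y mm -1.7502397370336293
```

View pics/w27ec.png

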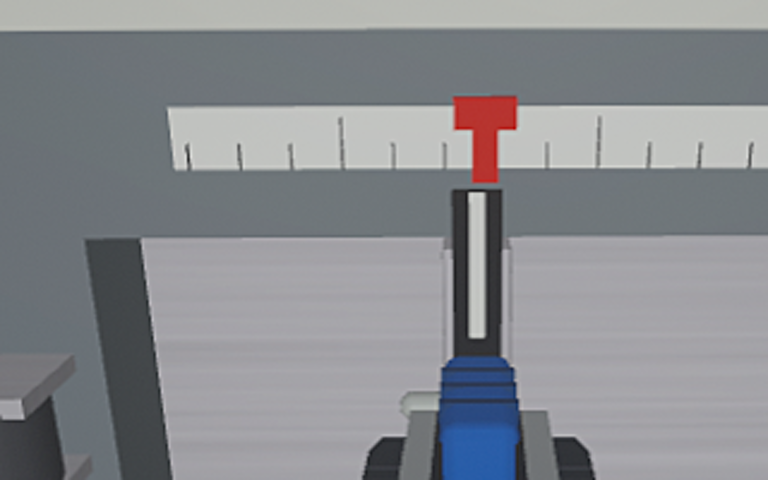

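>>> {"op": "jog_arm", "data": {
  "deltas": [
    {"tx": 0,"ty": 0,"tz": 0,"ax": 0,"ay": 0,"az": 0,"jaw": -1}
  ]
}}

```text
clock: 24.28
ee_pos: [0.5507, 0.1186, 0.0191]
orientation: [-3.131, -0.015, 0.074]
ft_force: [5.2, 1.1, -6.6]
grip_width: 0.148
```

```bash
sed -i 's/if 8<=len(q)<=18/if 8<=len(q)<=14 and r>ys.max()-20/' gap.py; for k in a b c; do python3 meas.py w28$k; python3 gap.py w28$k 318.5 | grep -E "marker|need"; done
```

```text
[550.69 118.6   19.12] [-3.13 -0.02  0.07] [ 5.16  1.08 -6.61] 24.275
marker y 10.124240872442687 0.11408637121241488 x 41.03983166957172 49.74469286507876
line y 10.522263608397113  need +y mm -0.3980227359544255
[550.86 118.61  19.1 ] [-3.13 -0.02  0.07] [ 5.8   0.52 -6.36] 24.325
marker y 10.079199194581912 0.008959797826216656 x 41.04157919326442 49.74631303534806
line y 10.332152473661793  need +y mm -0.25295327907988074
[550.84 118.64  19.08] [-3.13 -0.02  0.07] [ 5.15 -0.49 -6.93] 24.375
marker y 10.080993026201028 0.008958598069708496 x 41.04211041366669 49.74693967176457
line y 10.333579463468297  need +y mm -0.2525864372672686
```

```bash
for k in d e f g; do python3 meas.py w28$k; python3 gap.py w28$k 318.5 | grep -E "need"; done
python3 - <<'E'
from h import *
cv2.imwrite("pics/s28.png",viewer.camera("side")[:,:,::-1])
crop(viewer.camera("top"),220,460,90,250,3.2,"pics/t28.png")
E
```

```text
[550.83 118.62  19.08] [-3.13 -0.02  0.07] [ 4.96 -0.01 -7.38] 24.425
line y 10.332711199153792  need +y mm -0.25158864034642114
[550.86 118.62  19.11] [-3.13 -0.02  0.07] [ 5.78  0.3  -6.  ] 24.475
line y 10.333455238943468  need +y mm -0.252341669452985
[550.87 118.68  19.11] [-3.13 -0.02  0.07] [ 5.75  0.87 -6.46] 24.525
line y 10.334045882692518  need +y mm -0.25288359563668195
[550.87 118.63  19.1 ] [-3.13 -0.02  0.07] [ 6.09  1.18 -6.4 ] 24.575
line y 10.33440832958512  need +y mm -0.25340364244534896
```

View pics/w28gc.png

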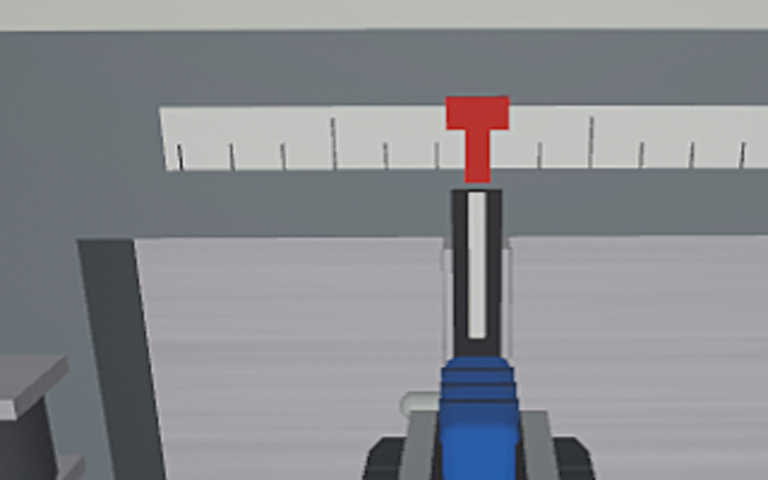

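View pics/s28.png

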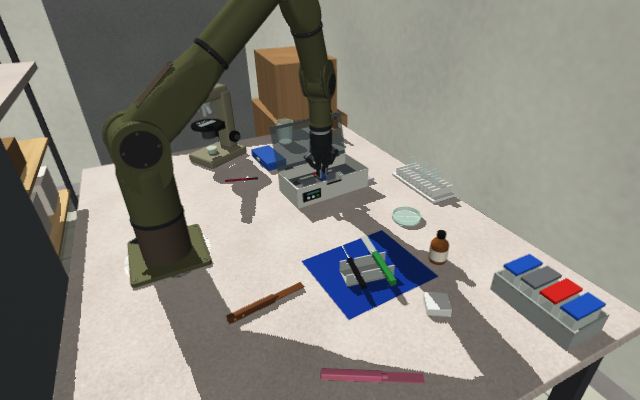

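View pics/t28.png

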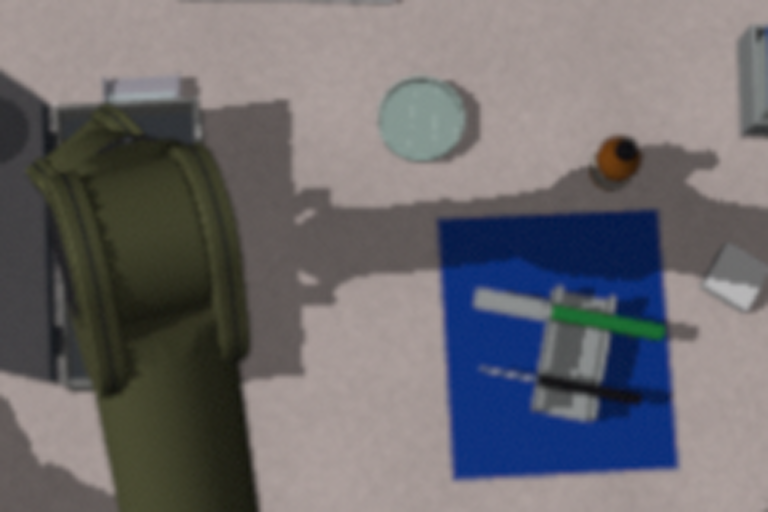

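View pics/w28g.png

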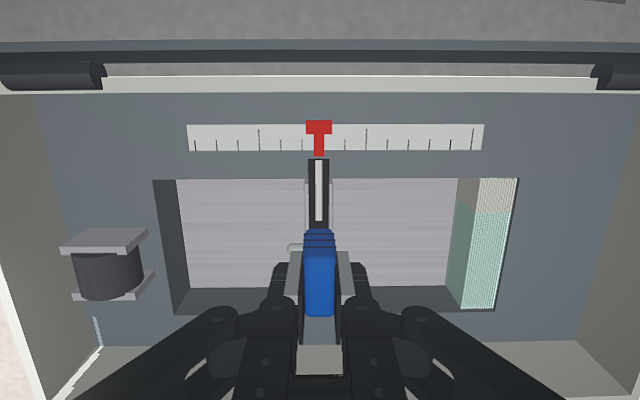

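The slides still stand at the gate (about 487,245). The white line (col 319) meets the red marker (col 319), the cover is open and the spatula is in its rest notch. Handing in.

```bash
python3 -c "
from workcell import job
print(job.hand_in())"
```

```text
the job is handed in; nothing more can be done
None
```

The job is done and handed in at about 25 s; no verdict was reported.

- **Cover:** I levered it up at the front notch with the green spatula's blade. It stands slightly past upright, at about 100° judged from the blade tip, and it stayed there after I backed away.
- **Spatula:** It is back in its notch on the rest.
- **Follower:** I drew it back by the blue grip to the red marker and am still holding it there. The last wrist pictures put the white line 0.25 mm past the marker, within the measuring error, and it held steady over the last 0.25 s.
- **Slides, marker and bench:** The slides still stand at the gate and the marker is where it was. The other things I could see on the bench look unmoved.

**Checks that disagreed:**
- **First grasp missed:** The fingertips sit about 31 mm higher than the reported tool position. The side and wrist cameras agreed on this, and I used the corrected height from then on.
- **Laying the spatula back:** The handle touched the rest once, at about 4.5 N. I lifted it, shifted it a few millimetres, and it then went in cleanly.
- **Pulling the follower:** The first pull overshot the marker by about 2 mm before I brought it back.
- **Holding force:** The wrist shows a steady load of about 6 N sideways, roughly the follower's spring, and 6 N vertically, which I did not explain.

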